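Unmould a brittle clay house and set it to dry

ROBOT

A 6-joint arm with a two-finger parallel gripper is mounted at the origin on the work surface. World frame = base frame: x ahead of the robot, y to its left, z up, the work surface at z = 0. Lengths are in m, angles in rad, forces in N, time in s.
With the tool pointing down it reaches from about 0.3 to 0.875 m from the base axis. Payload 6.4 kg.
Tool frame: the origin (TCP) lies at the very end of the fingers, on their centre line; the grasp point (between the pads) lies 19 mm behind it; z points along the fingers, y is the direction in which the jaws open and shut (so a half turn about z gives the same grasp; the last joint's range is limited). The gripper opens to 85 mm and grips with 20 to 120 N. Pads are 22 mm wide; open, the fingers measure 114 mm over their backs; the gripper's body (76 mm by 85 mm) begins 54 mm behind the grasp point. The pads swing forward as they close: fully open they stand 13 mm farther back than shut.
Start: joints at [-1.443, 0.181, 1.607, -0, 1.354, -0.206], TCP at [0.188, -0.543, 0.231] pointing down, gripper open.
Joint ranges: [-2.99, 2.99], [-0.89, 2.07], [0.3, 2.58], [-1.14, 4.28], [0, 2.63], [-3.12, 3.12]. Speed limits (rad/s): [2.57, 2.57, 3.01, 3.14, 3.14, 3.14].

INTERFACE

Orientations are given as a 3x3 rotation matrix whose columns are the frame's x, y, z axes.
In Python, from rig import ctrl gives the robot as it stands.
- The arm moves only by the tool jog_arm, never from a script. Its argument "motion" is a list of rows, each a list of 3 entries, a list of its own where there are three numbers: the shift along the tool's x, y, z in mm, then the turn, a rotation vector about the tool's x, y, z in rad, then the closure, from 0 (fully open) to 1 (shut). In form: [[[dx, dy, dz], [rx, ry, rz], grip], ...]. A call has exactly 8 rows; each row shifts and turns the commanded pose from where the row before left it, along the tool's axes as they then stand; what a row does not reach is not made up. A row lasts 1/8 s, in which the tool goes at most 62.5 mm and 10.7 degrees, less where a joint would pass 70% of its speed; a pose out of reach is approached as far as the arm can. A call is refused whole if a number of a shift passes 62.5 or a number of a turn 0.188, either way. A call with a gripper value outside its range is refused whole. The fingers move at their own pace and stop on an object; "force" is the grip in N (left out, the last holds). Time passes only in rows, so rows that do not move let the fingers close, or fill a call up. It gives the time, the measured TCP pose, the force and the opening at its end, in the units of the state.
- ctrl.read_state(): the state, without advancing time (a new reading comes with each control period).
- ctrl.get_image(name): name is "scene" or "side" or "wrist"; returns a dict with "image" (384x512x3 uint8, blue, green, red), "vfov" (degrees; the focal length in pixels is half the picture's height over the tangent of half this angle, whatever the lens; pixels are square), "cx", "cy" (the principal point, pixels), "k1" (the pictures are not rectified: a ray, as slopes to the right and down, at radius r is drawn at 1 + k1 r^2 times it, then the intrinsics apply), "eye" and "attitude" of the camera in the world. Camera axes: x right, y up, looking along -z (the intrinsics and any distortion apply to the point x, -y, -z); pixel columns grow to the right and rows downward; lengths in m; the calibration is good to about 2 mm. A picture is of the moment at which its call begins. There is no depth.
- ctrl.finish_job(): hands the job in, once; it reports no verdict.
The state is a dict: "t": time; "joint_pos": joint angles; "qvel": joint speeds; "effort": joint torques, N m; "tool_pos": TCP position; "orientation": TCP orientation; "contact_force": force on the tool from outside, world axes, zero at the start; "torque": the same for the moment, N m; "opening": finger opening in m.
Only numpy, scipy, OpenCV 4.12 (cv2) and the standard library are available. Lean on these libraries where they do the work, as an engineer would, in place of code of your own. Each camera call takes 0.05 s, during which the arm holds its last target. There are 200 camera calls.

TASK

Lift the upper half of the closed plaster mould straight up off the little clay house and stand it upright on the grey foam pad; then take the house, which is dry but unfired and very brittle, out of the lower half with a feather-light grip and stand it gently and upright, in the middle of the empty paper square of the ware board under the slatted shelf, squared up with its neighbours. Finish by putting the upper half back on the lower half, keys seated, so that the empty mould is closed. Do not knock the drying rack, and leave all the other things where they are.

Things in the scene. Friction and masses are not known exactly. Their poses are not given: they have to be found in the camera images.
- mould_base: Lower half of a white plaster mould, loose on the table: block 110 long (its x) x 66 wide (y) x 30 high, 0.6 kg. Origin: centre of its underside. In its top face a recess 64 x 38 mm, 4 mm deep, holds the house; two conical keys (12 mm wide, 6 mm high) stand on it at x = +44 and -44 mm, y = 0.
- mould_top: Upper half, white plaster, 110 long (x) x 66 wide (y) x 80 high, about 0.45 kg; at first it covers the house, edges flush with the lower half. Origin: centre of its underside; closed, 30 mm above mould_base's origin. Cavity 66 x 40 x 64 deep (3 mm of air round the house); two pockets 15 mm wide, 8 deep drop over the keys; a half turn fits too. Grip across the 66 mm.
- house: Brown-beige dry clay house, 60 long (x) x 34 wide (y), about 0.11 kg; side walls upright to 42 mm, ridge along x at 59, chimney to 64. Origin: centre of its underside; at first 26 mm above mould_base's origin, axes alike. Grip across the 34 mm: 4 to 6 N of grip carries it; it breaks if gripped, set down or struck with more than 12 N.
- foam_pad: Dark grey firm foam pad 130 (x) x 110 (y) x 12 mm high, fixed to the table; the upper mould half waits here, upright. Origin: centre of its underside.
- ware_spot: The one empty white paper square (88 x 70 mm, flat) on the ware board, where the house must go; of three squares in a row, 125 mm apart, the other two bear pale houses. Origin: centre of the square, on the board's top face, 35 mm above the table; axes as the rack's.
- rack: Fixed steel drying rack. Origin: middle of its foot, on the table; x away from the robot, y along it. Plywood ware board: x -100 to +60 mm, top 35 mm up; squares at x -50, y -125, 0, +125. Slatted shelf above: underside 210 mm up, front edge at x -85, so a tool must lean back to the robot 35 to 45 degrees to reach the squares. Posts 18 mm at x -75 and +100, y +-262. Front open.
- house_a: A neighbour: equal but paler house on the ware board, square to the rack. Origin and axes as the clay house. Leave alone.
- house_b: The second pale neighbour house on the ware board. Leave alone.
- cup: Blue ceramic cup, 68 mm wide, 65 mm high, between robot and mould. Origin: centre of its underside. Leave alone.
- glaze_jar: White jar with green cap, 60 mm wide, 85 mm high. Origin: centre of its underside. Leave alone.
- stamp: Wooden hand stamp, block 55 x 38 x 12 mm with an upright 18 mm grip, 42 mm high in all. Origin: centre of its underside. Leave alone.
- brush: Flat brush lying on the table in front of the rack, 200 long, 42 wide, 20 mm high. Origin: centre of its underside. Leave alone.
There are look-alikes about, which are no part of the job. What is shaped like the mould_top but red is not meant.

How it is judged:
On the way, in this order (a step that is already met when the one before it is completed fails the run):
1. The upper mould half stands upright on the foam pad, released, and the house is still in the lower half (horizontal distance between mould_top and foam_pad below 0.05 m and angle between mould_top's own z axis and vertical below 0.08 rad and z of mould_top in the frame of foam_pad between 0.008 and 0.016 m and linear speed of mould_top below 0.02 m/s and contact force between the fingers and mould_top below 0.1 N and horizontal distance between house and mould_base below 0.01 m), for 0.2 s.
2. The house is lifted clear of the lower half (z of house in the frame of mould_base above 0.05 m), for 0.1 s.
3. The house stands upright on the empty paper square, squared up, released (horizontal distance between house and ware_spot below 0.02 m and angle between house's own z axis and vertical below 0.08 rad and z of house in the frame of ware_spot between -0.004 and 0.004 m and angle between the x axis of house and the x axis of rack, either way round below 0.2 rad and linear speed of house below 0.02 m/s and contact force between the fingers and house below 0.1 N), for 0.2 s.
At the end, for the whole second after the job is handed in: House upright (0.08 rad), at rest, released, on the ware board within 20 mm of the centre of the empty square and 0.2 rad of square to the rack; upper mould half seated on the lower within 4 mm sideways, 2.5 mm in height, 0.07 rad, released; the other things where they were (all of step 3 and horizontal distance between mould_top and mould_base below 0.004 m and z of mould_top in the frame of mould_base between 0.027 and 0.0325 m and angle between the x axis of mould_top and the x axis of mould_base, either way round below 0.07 rad and angle between each of mould_top, mould_base's own z axis and vertical below 0.05 rad and linear speed of each of mould_top, mould_base below 0.02 m/s and contact force between the fingers and mould_top below 0.1 N); the robot touches nothing.
It fails at once if The house is gripped with more than 12 N (both fingers together over 24 N) (contact force between the fingers and house above 24 N).
It fails at once if The house is set down, struck or dragged by the mould with more than 12 N, or tipped by more than 0.6 rad (contact force between house and rack above 12 N or contact force between house and mould_top above 12 N or contact force between house and mould_base above 12 N or angle between house's own z axis and vertical above 0.6 rad).
It fails at once if The robot knocks the drying rack (more than 5 N) (contact force between any of the arm, the fingers and rack above 5 N).
It fails at once if A neighbour house is moved more than 10 mm (distance of any of house_a, house_b from where it was at the start of the episode above 0.01 m).
It fails at once if The lower mould half or another thing on the table is moved more than 30 mm (distance of any of cup, glaze_jar, stamp, brush, mould_base from where it was at the start of the episode above 0.03 m).
It also fails if it takes over 72 s, if anything falls off the work surface, if the arm or the gripper's body presses on something with over 40 N, if the wrist force passes 120 N, or if a joint passes its speed limit or range.

## Working session

There is one attempt and no reset: what is moved stays moved. The work goes in short steps, Python scripts to look and compute and a tool call to move; the robot and the scene stay as the last step left them, time stands still between calls to the robot, and variables do not carry over. Pictures are saved under pics/ and viewed, about 8 in all and at most 12, crops included, and the job is handed in when it is done.

Besides the shell and the picture viewer there is one more tool, called after "Emit:" as name(argument=value, ...), one argument or row to a line, values as JSON. jog_arm: Moves the arm, as the interface text tells. Its arguments: {"type":"object","properties":{"motion":{"type":"array","items":{"type":"array"}},"force":{"type":"number"}},"required":["motion"]}

```bash
ls; mkdir -p pics; cat > h.py <<'E'
import numpy as np, cv2, json
from rig import ctrl
def cam(n,fn=None):
    d=ctrl.get_image(n)
    if fn: cv2.imwrite('pics/'+fn+'.png',d['image']); np.save('pics/'+fn+'.npy',{k:d[k] for k in d if k!='image'},allow_pickle=True)
    return d
def load(fn):
    return np.load('pics/'+fn+'.npy',allow_pickle=True).item()
def K(d,h=384):
    f=h/2/np.tan(np.radians(d['vfov'])/2); return np.array([[f,0,d['cx']],[0,f,d['cy']],[0,0,1.]]),np.array([d['k1'],0,0,0,0.])
def ray(d,uv):
    k,D=K(d); p=cv2.undistortPoints(np.array(uv,float).reshape(-1,1,2),k,D).reshape(-1,2)
    R=np.array(d['attitude']).reshape(3,3); v=np.c_[p[:,0],-p[:,1],-np.ones(len(p))]@R.T
    return np.array(d['eye']),v
def onz(d,uv,z):
    e,v=ray(d,uv); return e+v*((z-e[2])/v[:,2])[:,None]
def proj(d,P):
    k,D=K(d); R=np.array(d['attitude']).reshape(3,3); c=(np.atleast_2d(P)-np.array(d['eye']))@R
    c=c*[1,-1,-1]; return cv2.projectPoints(c.reshape(-1,1,3),np.zeros(3),np.zeros(3),k,D)[0].reshape(-1,2)
def tri(obs):
    A=np.zeros((3,3));b=np.zeros(3)
    for d,uv in obs:
        e,v=ray(d,uv); v=v[0]/np.linalg.norm(v[0]); M=np.eye(3)-np.outer(v,v); A+=M;b+=M@e
    return np.linalg.solve(A,b)
E
python3 - <<'E'
from h import *
for n in('scene','side','wrist'):
    d=cam(n,n+'0'); print(n,{k:np.round(np.array(d[k]),4).tolist() for k in d if k!='image'})
print(ctrl.read_state())
a=[cv2.imread(f'pics/{n}0.png') for n in('scene','side')]
cv2.imwrite('pics/v1.png',cv2.resize(a[0],(800,600),interpolation=cv2.INTER_CUBIC))
cv2.imwrite('pics/v2.png',cv2.resize(a[1],(800,600),interpolation=cv2.INTER_CUBIC))
E
```

```text
pics
scene {'vfov': 57.5341, 'cx': 255.6413, 'cy': 193.8598, 'k1': -0.1055, 'eye': [0.7486, 0.1076, 1.0613], 'attitude': [[-0.7999, -0.5725, 0.1797], [0.6001, -0.7615, 0.245], [-0.0034, 0.3038, 0.9527]]}
side {'vfov': 42.2887, 'cx': 254.503, 'cy': 190.8789, 'k1': 0.0102, 'eye': [0.4809, -1.1099, 1.1008], 'attitude': [[0.9962, 0.0615, -0.0613], [-0.0867, 0.7411, -0.6658], [0.0045, 0.6686, 0.7436]]}
wrist {'vfov': 62.9408, 'cx': 255.3969, 'cy': 194.0099, 'k1': -0.0256, 'eye': [0.2619, -0.5182, 0.3737], 'attitude': [[0.327, 0.9011, 0.2849], [-0.945, 0.3124, 0.0964], [-0.0021, -0.3008, 0.9537]]}
{'t': 0.15, 'joint_pos': array([-1.44333756e+00,  1.81348470e-01,  1.60775590e+00, -3.07532434e-05,
        1.35381638e+00, -2.06319509e-01]), 'qvel': array([-0.00172337, -0.00178436, -0.00344694, -0.0007206 , -0.00090049,
       -0.00068505]), 'effort': array([ 1.69465646e-03, -4.45258355e+01, -3.51690066e+01, -2.40313802e-04,
        5.86628754e-03, -5.09484678e-06]), 'tool_pos': array([ 0.1883212 , -0.54284481,  0.23061428]), 'orientation': array([[ 9.44809118e-01,  3.27621261e-01, -1.98607176e-04],
       [ 3.27621231e-01, -9.44808237e-01,  1.31349842e-03],
       [ 2.42684313e-04, -1.30607321e-03, -9.99999118e-01]]), 'contact_force': array([-0.10849903,  0.89316619, -0.3296201 ]), 'torque': array([ 0.00914714, -0.01948332,  0.02007692]), 'opening': 0.08516779456817053}
```

View pics/v1.png

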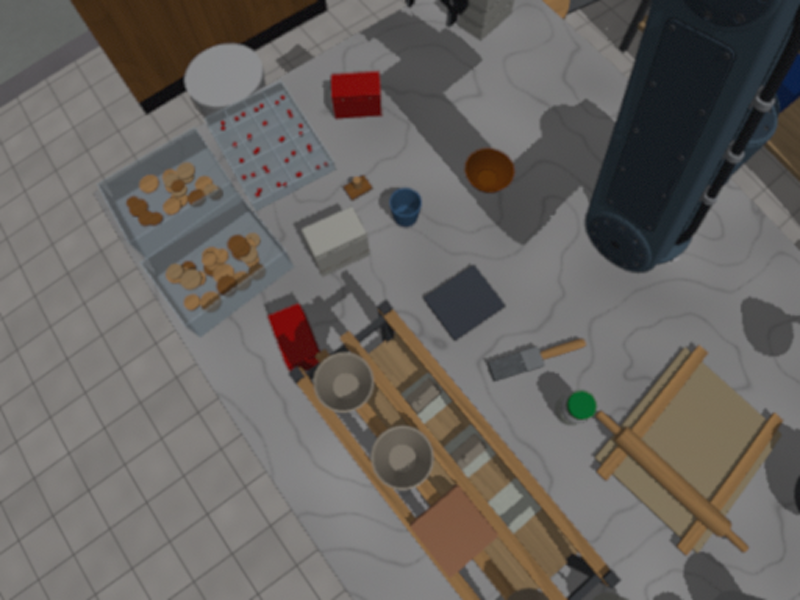

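View pics/v2.png

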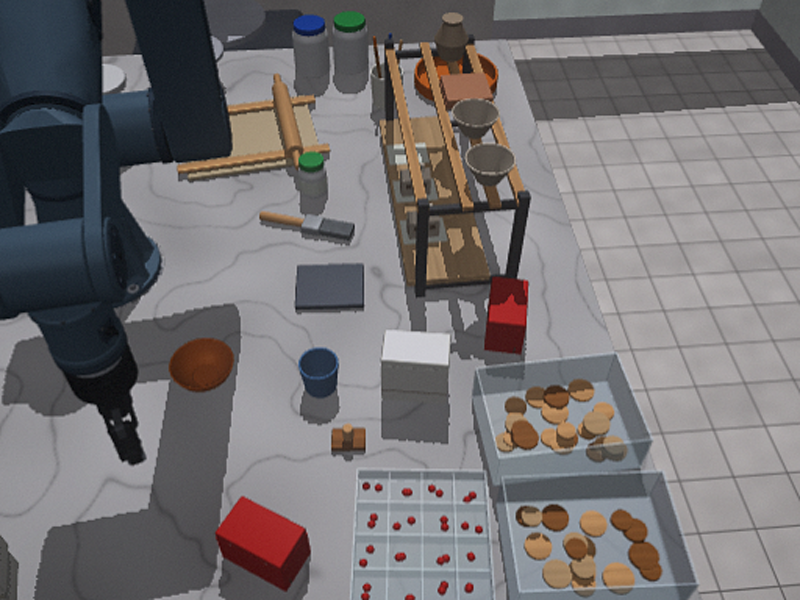

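Scene (800x600 scale): the white mould is at (335,240), and the red look-alikes are at (355,95) and (295,335). The pad is at (463,302), and the paper squares are at (432,405), (477,460) and (513,503). In the side view the mould is at (416,362), and the squares run along x≈415, y 155–225. Next I'll enlarge both areas to find corners and the empty square.

```bash
python3 - <<'E'
from h import *
s=cv2.imread('pics/scene0.png'); d=cv2.imread('pics/side0.png')
def c(im,x,y,w,h,k): return cv2.resize(im[y:y+h,x:x+w],None,fx=k,fy=k,interpolation=cv2.INTER_CUBIC)
a=c(s,185,125,66,50,6); b=c(d,235,200,66,50,6); e=c(s,240,225,110,115,2.6); f=c(d,235,80,66,50,6)
e=c(s,250,235,100,112,3)[:,:] 
W=np.zeros((300+300,800,3),np.uint8)
W[:300,:396]=a;W[:300,400:796]=b;W[300:,400:796]=f
W[300:600,:396]=c(s,254,245,99,75,4)
cv2.imwrite('pics/v3.png',W)
E
```

```text
(no output)
```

View pics/v3.png

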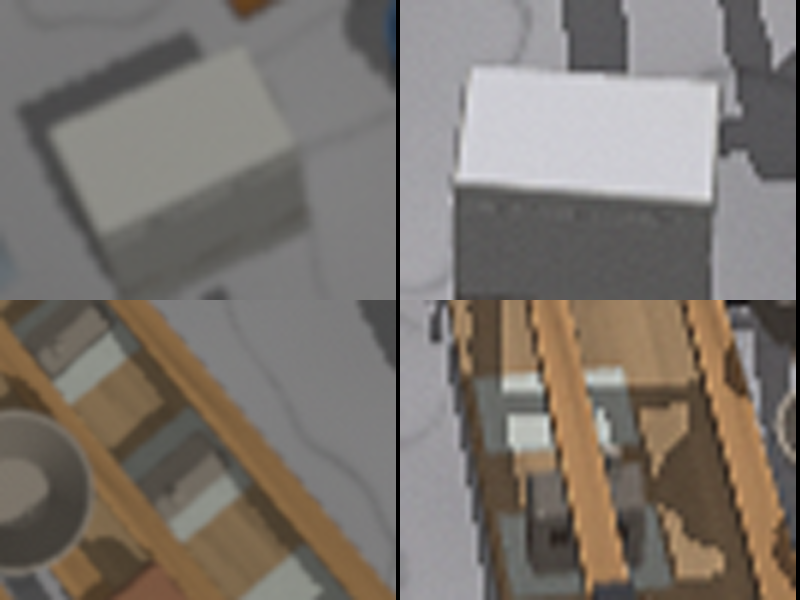

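The third square is the empty one: far in the side view (crop ≈(565,425)), lower right in the scene view (v1 (513,503)). The other two squares carry pale houses. The white block is the mould, since both similar blocks are red. Next I'll triangulate.

```bash
python3 - <<'E'
from h import *
S,D=load('scene0'),load('side0')
up=lambda p,o,k:(np.array(p)+.5)/k-.5+np.array(o)
ms=[up(p,(185,125),6) for p in[(240,48),(296,143),(106,230),(50,130)]]
md=[up(p,(235,200),6) for p in[(57,183),(72,68),(318,82),(312,203)]]
P=np.array([tri([(S,a),(D,b)]) for a,b in zip(ms,md)])
print(P.round(4),P.mean(0))
for d,m in((S,ms),(D,md)):
    q=onz(d,m,.11); print('c',q.mean(0).round(4),'L',(q[2]-q[1]).round(4),(q[3]-q[0]).round(4),'W',(q[1]-q[0]).round(4))
pp=lambda p:up(p,(0,0),1.5625)
ps=[pp(p) for p in[(475,265),(505,302),(455,340),(423,298)]]; pd=[pp(p) for p in[(295,309),(297,265),(363,264),(364,307)]]
print('pad',np.array([tri([(S,a),(D,b)]) for a,b in zip(ps,pd)]).round(4))
for d,m in((S,ps),(D,pd)):
    q=onz(d,m,.012); print('c',q.mean(0).round(4),'L',(q[2]-q[1]).round(4),(q[3]-q[0]).round(4),'W',(q[1]-q[0]).round(4))
print('squares scene',onz(S,[pp(p) for p in[(432,405),(477,460),(513,503)]],.035).round(3))
print('squares side',onz(D,[pp(p) for p in[(422,228),(414,185),(409,150)]],.035).round(3))
for n,p,q in(('cup',(404,195),(319,355)),('jar',(581,405),(313,160)),('stamp',(357,186),(348,438)),('brush',(535,360),(308,225)),('cup',(0,0),(0,0))):
    print(n,onz(S,[pp(p)],.03).round(3),onz(D,[pp(q)],.03).round(3))
# posts near pair at table: side
print('posts foot',onz(D,[pp((421,292)),pp((514,283))],0).round(3))
E
```

```text
[[ 0.526  -0.3509  0.1079]
 [ 0.5358 -0.2902  0.1096]
 [ 0.6392 -0.308   0.1114]
 [ 0.6298 -0.3708  0.1091]] [ 0.58270313 -0.32998376  0.10949591]
c [ 0.5825 -0.3297  0.11  ] L [ 0.102  -0.0184  0.    ] [ 0.1024 -0.0203  0.    ] W [0.0082 0.0601 0.    ]
c [ 0.583  -0.3304  0.11  ] L [ 0.1048 -0.0166  0.    ] [ 0.1048 -0.0192  0.    ] W [0.011  0.0616 0.    ]
pad [[ 0.3751 -0.1372  0.0035]
 [ 0.3811 -0.0356  0.0172]
 [ 0.5095 -0.036   0.0098]
 [ 0.5053 -0.1445  0.0048]]
c [ 0.4428 -0.0874  0.012 ] L [0.1303 0.0007 0.    ] [ 0.1298 -0.0077  0.    ] W [0.0022 0.0988 0.    ]
c [ 0.4435 -0.0914  0.012 ] L [ 0.1292 -0.0079  0.    ] [ 0.1284 -0.0057  0.    ] W [0.0037 0.1148 0.    ]
squares scene [[0.627 0.04  0.035]
 [0.622 0.169 0.035]
 [0.618 0.267 0.035]]
squares side [[0.634 0.03  0.035]
 [0.631 0.165 0.035]
 [0.632 0.286 0.035]]
cup [[ 0.402 -0.345  0.03 ]] [[ 0.421 -0.272  0.03 ]]
jar [[0.401 0.211 0.03 ]] [[0.418 0.274 0.03 ]]
stamp [[ 0.469 -0.423  0.03 ]] [[ 0.464 -0.443  0.03 ]]
brush [[0.414 0.091 0.03 ]] [[0.405 0.064 0.03 ]]
cup [[ 0.914 -1.543  0.03 ]] [[-0.446  1.064  0.03 ]]
posts foot [[ 0.617 -0.111  0.   ]
 [ 0.8   -0.103  0.   ]]
```

```bash
cat >> h.py <<'E'
from scipy.spatial.transform import Rotation as Ro, Slerp
def Rt(yaw,lean=0):
    "tool x toward robot side (-x of frame yaw), tool y = frame y, leaning back by lean"
    f=np.array([np.cos(yaw),np.sin(yaw),0]); y=np.array([-np.sin(yaw),np.cos(yaw),0])
    z=f*np.sin(lean)-np.array([0,0,np.cos(lean)]); return np.c_[np.cross(y,z),y,z]
def plan(p1,R1,n,p0=None,R0=None,dec=0):
    s=ctrl.read_state(); p=np.array(s['tool_pos'] if p0 is None else p0); R=Ro.from_matrix(s['orientation'] if R0 is None else R0)
    E=Ro.from_matrix(R1); rows=[]
    for i in range(n):
        d=np.round(R.inv().apply((p1-p)/(n-i))*1000,dec); w=np.round((R.inv()*E).as_rotvec()/(n-i),3)
        rows.append([d.tolist(),w.tolist()]); p=p+R.apply(d/1000); R=R*Ro.from_rotvec(w)
    for i in range(0,n,8): print(json.dumps(rows[i:i+8]))
    print('err mm',((p1-p)*1000).round(2)); return p,R.as_matrix()
E
python3 - <<'E'
from h import *
plan(np.array([.583,-.330,.26]),Rt(-.175),16)
E
```

```text
[[[28.0, -4.0, -2.0], [-0.0, -0.0, -0.165]], [[28.0, 0.0, -2.0], [0.0, -0.0, -0.165]], [[28.0, 5.0, -2.0], [0.0, -0.0, -0.164]], [[26.0, 9.0, -2.0], [0.0, -0.0, -0.165]], [[25.0, 13.0, -2.0], [0.0, -0.0, -0.164]], [[22.0, 17.0, -2.0], [0.0, -0.0, -0.165]], [[19.0, 21.0, -2.0], [0.0, -0.0, -0.164]], [[15.0, 23.0, -2.0], [0.0, -0.0, -0.165]]]
[[[11.0, 26.0, -2.0], [0.0, -0.0, -0.164]], [[7.0, 27.0, -2.0], [0.0, -0.0, -0.165]], [[3.0, 28.0, -2.0], [0.0, -0.0, -0.164]], [[-2.0, 28.0, -1.0], [0.0, -0.0, -0.165]], [[-7.0, 27.0, -2.0], [0.0, -0.0, -0.164]], [[-11.0, 26.0, -1.0], [0.0, -0.0, -0.165]], [[-15.0, 23.0, -2.0], [0.001, -0.0, -0.164]], [[-19.0, 21.0, -1.0], [0.0, -0.001, -0.165]]]
err mm [0.15 0.12 0.21]
```

Emit:
jog_arm(
  motion=[
    [[28,-4,-2],[0,0,-0.165],0],
    [[28,0,-2],[0,0,-0.165],0],
    [[28,5,-2],[0,0,-0.164],0],
    [[26,9,-2],[0,0,-0.165],0],
    [[25,13,-2],[0,0,-0.164],0],
    [[22,17,-2],[0,0,-0.165],0],
    [[19,21,-2],[0,0,-0.164],0],
    [[15,23,-2],[0,0,-0.165],0],
  ],
  force=20,
)

```text
t: 1.15
tool_pos: [0.3864, -0.4365, 0.247]
orientation: [[-0.085, 0.996, -0.0], [0.996, 0.085, 0.001], [0.001, -0.0, -1.0]]
contact_force: [0.3, 0.5, 0.5]
opening: 0.0856
```

Emit:
jog_arm(
  motion=[
    [[11,26,-2],[0,0,-0.164],0],
    [[7,27,-2],[0,0,-0.165],0],
    [[3,28,-2],[0,0,-0.164],0],
    [[-2,28,-1],[0,0,-0.165],0],
    [[-7,27,-2],[0,0,-0.164],0],
    [[-11,26,-1],[0,0,-0.165],0],
    [[-15,23,-2],[0,0,-0.164],0],
    [[-19,21,-1],[0,0,-0.165],0],
  ],
)

```text
t: 2.15
tool_pos: [0.5835, -0.3299, 0.2599]
orientation: [[-0.986, 0.169, -0.001], [0.169, 0.986, 0.0], [0.001, 0.0, -1.0]]
contact_force: [0.1, 0.1, -0.7]
opening: 0.0855
```

```bash
python3 - <<'E'
from h import *
d=cam('wrist','w1'); s=ctrl.read_state()
print(s['t'],s['tool_pos'],s['orientation'].round(3).tolist(),s['joint_pos'].round(2))
im=d['image'].copy()
c=np.array([.5828,-.33]);a=-.175;X=np.array([np.cos(a),np.sin(a)]);Y=np.array([-X[1],X[0]])
for z in(.11,.0):
  q=np.array([[*(c+X*i*.055+Y*j*.033),z] for i,j in((1,1),(1,-1),(-1,-1),(-1,1))])
  cv2.polylines(im,[proj(d,q).round().astype(int)],True,(0,0,255) if z else (255,0,0),1)
cv2.imwrite('pics/v4.png',cv2.resize(im,(800,600),interpolation=cv2.INTER_CUBIC))
E
```

```text
2.2 [ 0.5861177  -0.32775833  0.25992512] [[-0.987, 0.16, 0.001], [0.16, 0.987, 0.001], [-0.001, 0.002, -1.0]] [-0.69  0.37  1.31  0.    1.46 -2.1 ]
```

View pics/v4.png

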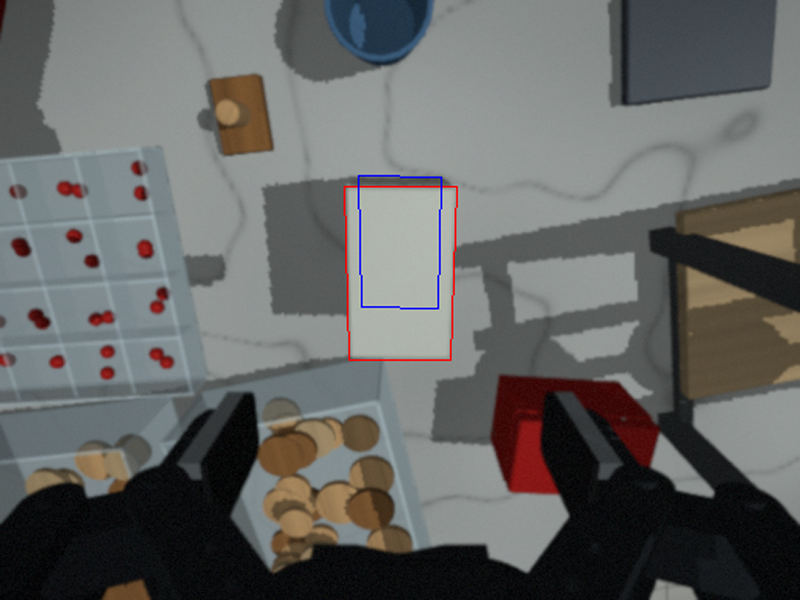

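The wrist view confirms it: the white mould fills the predicted red outline (347–457, 186–360), and the red look-alike stands apart at (570,430). I'll descend.

Emit:
jog_arm(
  motion=[
    [[0,0,0],[0,0,0],0],
    [[0,0,40],[0,0,0],0],
    [[0,0,50],[0,0,0],0],
    [[0,0,50],[0,0,0],0],
    [[0,0,30],[0,0,0],0],
    [[0,0,20],[0,0,0],0],
    [[0,0,10],[0,0,0],0],
    [[0,0,0],[0,0,0],0],
  ],
)

```text
t: 3.2
tool_pos: [0.5829, -0.3308, 0.0604]
orientation: [[-0.985, 0.175, -0.0], [0.175, 0.985, -0.0], [0.0, -0.0, -1.0]]
contact_force: [-0.9, 0.5, 1.0]
opening: 0.0849
```

Emit:
jog_arm(
  motion=[
    [[0,0,0],[0,0,0],0.1],
    [[0,0,0],[0,0,0],0.15],
    [[0,0,0],[0,0,0],0.18],
    [[0,0,0],[0,0,0],0.2],
    [[0,0,0],[0,0,0],0.21],
    [[0,0,0],[0,0,0],0.22],
    [[0,0,0],[0,0,0],0.23],
    [[0,0,0],[0,0,0],0.24],
  ],
  force=20,
)

```text
t: 4.2
tool_pos: [0.5831, -0.3301, 0.0604]
orientation: [[-0.985, 0.174, 0.0], [0.174, 0.985, 0.001], [0.0, 0.001, -1.0]]
contact_force: [0.0, 3.6, 2.2]
opening: 0.0657
```

Emit:
jog_arm(
  motion=[
    [[0,0,0],[0,0,0],0.24],
    [[0,0,0],[0,0,0],0.24],
    [[0,0,-3],[0,0,0],0.24],
    [[0,0,0],[0,0,0],0.24],
    [[0,0,0],[0,0,0],0.24],
    [[0,0,0],[0,0,0],0.24],
    [[0,0,0],[0,0,0],0.24],
    [[0,0,0],[0,0,0],0.24],
  ],
)

```text
t: 5.2
tool_pos: [0.5829, -0.3305, 0.0632]
orientation: [[-0.985, 0.174, -0.0], [0.174, 0.985, -0.0], [0.0, -0.0, -1.0]]
contact_force: [-0.5, -0.0, -5.1]
opening: 0.0657
```

```bash
python3 - <<'E'
from h import *
F=[];O=[]
for i in range(4):
    cam('wrist','w2' if i==3 else None); s=ctrl.read_state(); F.append(s['contact_force']);O.append(s['opening'])
print(np.round(F,2),np.round(O,4),s['tool_pos'],s['t'])
E
```

```text
[[-0.37 -0.27 -4.29]
 [-0.54  0.23 -4.68]
 [ 0.84 -0.87 -4.45]
 [-0.2   0.12 -4.27]] [0.0659 0.0661 0.0659 0.0663] [ 0.58294495 -0.33046832  0.06329252] 5.4
```

Emit:
jog_arm(
  motion=[
    [[0,0,0],[0,0,0],0.235],
    [[0,0,0],[0,0,0],0.232],
    [[0,0,0],[0,0,0],0.23],
    [[0,0,0],[0,0,0],0.23],
    [[0,0,0],[0,0,0],0.23],
    [[0,0,0],[0,0,0],0.23],
    [[0,0,0],[0,0,0],0.23],
    [[0,0,0],[0,0,0],0.23],
  ],
)

```text
t: 6.4
tool_pos: [0.5829, -0.3305, 0.0633]
orientation: [[-0.985, 0.174, -0.0], [0.174, 0.985, 0.0], [0.0, 0.0, -1.0]]
contact_force: [0.4, 0.1, -4.0]
opening: 0.0659
```

```bash
cat >> h.py <<'E'
def avg(n=4):
    F=[];O=[]
    for i in range(n):
        ctrl.get_image('side'); s=ctrl.read_state(); F.append(s['contact_force']);O.append(s['opening'])
    print('F',np.mean(F,0).round(2),'sd',np.std(F,0).round(2),'open',np.mean(O).round(5),'p',s['tool_pos'].round(4),'t',s['t'])
E
python3 -c "
from h import *
avg()"
```

```text
F [-0.14  0.4  -4.69] sd [0.54 0.19 0.48] open 0.06579 p [ 0.5829 -0.3305  0.0633] t 6.6
```

Emit:
jog_arm(
  motion=[
    [[0,0,0],[0,0,0],0.228],
    [[0,0,0],[0,0,0],0.226],
    [[0,0,0],[0,0,0],0.225],
    [[0,0,0],[0,0,0],0.224],
    [[0,0,0],[0,0,0],0.224],
    [[0,0,0],[0,0,0],0.224],
    [[0,0,0],[0,0,0],0.224],
    [[0,0,0],[0,0,0],0.224],
  ],
)

```text
t: 7.6
tool_pos: [0.583, -0.3306, 0.0633]
orientation: [[-0.985, 0.174, 0.0], [0.174, 0.985, -0.0], [-0.0, -0.0, -1.0]]
contact_force: [1.2, 1.8, 0.2]
opening: 0.0663
```

```bash
python3 -c "
from h import *
avg()"
```

```text
F [1.08 1.48 1.2 ] sd [0.46 0.18 0.48] open 0.06634 p [ 0.5829 -0.3305  0.0633] t 7.8
```

Emit:
jog_arm(
  motion=[
    [[0,0,0],[0,0,0],0.227],
    [[0,0,0],[0,0,0],0.227],
    [[0,0,0],[0,0,0],0.227],
    [[0,0,0],[0,0,0],0.227],
    [[0,0,-1],[0,0,0],0.227],
    [[0,0,-1],[0,0,0],0.227],
    [[0,0,0],[0,0,0],0.227],
    [[0,0,0],[0,0,0],0.227],
  ],
)

```text
t: 8.8
tool_pos: [0.5826, -0.3304, 0.0651]
orientation: [[-0.985, 0.174, -0.001], [0.174, 0.985, 0.0], [0.001, 0.0, -1.0]]
contact_force: [-0.7, 1.1, 0.6]
opening: 0.0661
```

```bash
python3 -c "
from h import *
avg(5)"
```

```text
F [-0.7   1.69 -0.72] sd [0.45 0.49 0.45] open 0.06628 p [ 0.5829 -0.3304  0.0652] t 9.05
```

Emit:
jog_arm(
  motion=[
    [[0,0,0],[0,0,0],0.2285],
    [[0,0,0],[0,0,0],0.2285],
    [[0,0,0],[0,0,0],0.2285],
    [[0,0,0],[0,0,0],0.2285],
    [[0,0,-1],[0,0,0],0.2285],
    [[0,0,-1],[0,0,0],0.2285],
    [[0,0,0],[0,0,0],0.2285],
    [[0,0,0],[0,0,0],0.2285],
  ],
)

```text
t: 10.05
tool_pos: [0.5829, -0.3306, 0.0672]
orientation: [[-0.985, 0.174, -0.0], [0.174, 0.985, 0.0], [0.0, 0.0, -1.0]]
contact_force: [0.8, 0.3, -4.8]
opening: 0.0659
```

```bash
python3 -c "
from h import *
avg(5)"
```

```text
F [ 0.02  0.18 -4.36] sd [0.8  0.88 0.24] open 0.06591 p [ 0.5829 -0.3305  0.0672] t 10.3
```

Emit:
jog_arm(
  motion=[
    [[0,0,0],[0,0,0],0.2],
    [[0,0,6],[0,0,0],0.2],
    [[0,0,0],[0,0,0],0.215],
    [[0,0,0],[0,0,0],0.225],
    [[0,0,0],[0,0,0],0.23],
    [[0,0,0],[0,0,0],0.26],
    [[0,0,0],[0,0,0],0.26],
    [[0,0,0],[0,0,0],0.26],
  ],
  force=30,
)

```text
t: 11.3
tool_pos: [0.583, -0.3305, 0.0615]
orientation: [[-0.985, 0.174, 0.0], [0.174, 0.985, -0.0], [-0.0, -0.0, -1.0]]
contact_force: [0.5, 0.7, 1.6]
opening: 0.0656
```

Emit:
jog_arm(
  motion=[
    [[0,0,-3],[0,0,0],0.26],
    [[0,0,-8],[0,0,0],0.26],
    [[0,0,-15],[0,0,0],0.26],
    [[0,0,-25],[0,0,0],0.26],
    [[0,0,-30],[0,0,0],0.26],
    [[0,0,-30],[0,0,0],0.26],
    [[0,0,-20],[0,0,0],0.26],
    [[0,0,-9],[0,0,0],0.26],
  ],
)

```text
t: 12.3
tool_pos: [0.5834, -0.3309, 0.2032]
orientation: [[-0.985, 0.174, 0.002], [0.174, 0.985, -0.002], [-0.002, -0.001, -1.0]]
contact_force: [-0.1, 0.4, -3.9]
opening: 0.0656
```

```bash
python3 - <<'E'
from h import *
avg(2)
# pad estimate refine from wrist w1: project pad outline
plan(np.array([.443,-.0895,.1]),Rt(-.05),10)
E
```

```text
F [ 0.35 -0.14 -3.5 ] sd [0.47 0.59 0.46] open 0.06552 p [ 0.5832 -0.3307  0.2022] t 12.4
[[[18.0, 21.0, 10.0], [-0.0, 0.0, -0.012]], [[18.0, 22.0, 10.0], [-0.0, 0.0, -0.013]], [[17.0, 22.0, 10.0], [-0.0, 0.0, -0.012]], [[17.0, 22.0, 10.0], [-0.0, 0.0, -0.013]], [[17.0, 22.0, 10.0], [-0.0, 0.0, -0.012]], [[17.0, 22.0, 10.0], [-0.0, 0.0, -0.013]], [[16.0, 23.0, 10.0], [-0.0, 0.0, -0.012]], [[16.0, 23.0, 11.0], [-0.0, 0.0, -0.013]]]
[[[16.0, 23.0, 10.0], [-0.0, 0.001, -0.012]], [[16.0, 23.0, 11.0], [-0.001, 0.0, -0.013]]]
err mm [ 0.18 -0.12  0.13]
```

Emit:
jog_arm(
  motion=[
    [[30,35,0],[0,0,0],0.26],
    [[30,36,0],[0,0,0],0.26],
    [[30,35,0],[0,0,0],0.26],
    [[30,36,0],[0,0,0],0.26],
    [[30,35,0],[0,0,0],0.26],
    [[30,36,0],[0,0,0],0.26],
    [[0,0,20],[0,0,0],0.26],
    [[0,0,40],[0,0,0],0.26],
  ],
)

```text
t: 13.4
tool_pos: [0.4435, -0.0893, 0.1415]
orientation: [[-0.985, 0.173, 0.003], [0.173, 0.985, -0.002], [-0.004, -0.001, -1.0]]
contact_force: [-0.0, -0.6, -5.1]
opening: 0.0655
```

Emit:
jog_arm(
  motion=[
    [[0,0,40],[0,0,0],0.26],
    [[0,0,30],[0,0,0],0.26],
    [[0,0,15],[0,0,0],0.26],
    [[0,0,6],[0,0,0],0.26],
    [[0,0,3],[0,0,0],0.26],
    [[0,0,2],[0,0,0],0.26],
    [[0,0,1],[0,0,0],0.26],
    [[0,0,0],[0,0,0],0.26],
  ],
)

```text
t: 14.4
tool_pos: [0.443, -0.0896, 0.0447]
orientation: [[-0.985, 0.174, 0.001], [0.174, 0.985, -0.0], [-0.001, -0.0, -1.0]]
contact_force: [-0.6, -0.1, -4.6]
opening: 0.0657
```

```bash
python3 - <<'E'
from h import *
avg(2)
E
```

```text
F [-0.01  0.15 -4.67] sd [0.12 0.51 0.36] open 0.06558 p [ 0.4429 -0.0895  0.0445] t 14.5
```

Emit:
jog_arm(
  motion=[
    [[0,0,1],[0,0,0],0.26],
    [[0,0,0],[0,0,0],0.25],
    [[0,0,0],[0,0,0],0.23],
    [[0,0,0],[0,0,0],0.21],
    [[0,0,0],[0,0,0],0.1],
    [[0,0,0],[0,0,0],0.1],
    [[0,0,-20],[0,0,0],0.1],
    [[0,0,-45],[0,0,0],0.1],
  ],
  force=20,
)

```text
t: 15.5
tool_pos: [0.441, -0.0887, 0.1074]
orientation: [[-0.985, 0.174, -0.004], [0.174, 0.985, 0.002], [0.005, 0.001, -1.0]]
contact_force: [1.3, -0.9, 0.1]
opening: 0.0769
```

```bash
python3 - <<'E'
from h import *
avg(1)
plan(np.array([.41,.20,.25]),Rt(0.03,.6),8,p0=[.443,-.0895,.1085],R0=Rt(-.175))
E
```

```text
F [ 4.65 -0.3   3.36] sd [0. 0. 0.] open 0.077 p [ 0.4453 -0.0905  0.1141] t 15.55
[[[10.0, 35.0, -18.0], [-0.008, -0.075, -0.025]], [[8.0, 35.0, -18.0], [-0.008, -0.075, -0.025]], [[6.0, 36.0, -18.0], [-0.008, -0.075, -0.025]], [[4.0, 36.0, -18.0], [-0.007, -0.075, -0.025]], [[1.0, 36.0, -19.0], [-0.008, -0.074, -0.025]], [[-1.0, 36.0, -18.0], [-0.007, -0.075, -0.025]], [[-3.0, 36.0, -18.0], [-0.008, -0.074, -0.024]], [[-5.0, 37.0, -17.0], [-0.007, -0.075, -0.025]]]
err mm [ 0.14 -0.33 -0.08]
```

Emit:
jog_arm(
  motion=[
    [[10,35,-18],[-0.008,-0.075,-0.025],0.1],
    [[8,35,-18],[-0.008,-0.075,-0.025],0.3],
    [[6,36,-18],[-0.008,-0.075,-0.025],0.4],
    [[4,36,-18],[-0.007,-0.075,-0.025],0.5],
    [[1,36,-19],[-0.008,-0.074,-0.025],0.58],
    [[-1,36,-18],[-0.007,-0.075,-0.025],0.58],
    [[-3,36,-18],[-0.008,-0.074,-0.024],0.58],
    [[-5,37,-17],[-0.007,-0.075,-0.025],0.58],
  ],
)

```text
t: 16.55
tool_pos: [0.4094, 0.2015, 0.2511]
orientation: [[-0.822, -0.03, 0.568], [-0.025, 1.0, 0.018], [-0.568, 0.001, -0.823]]
contact_force: [-0.6, -1.2, -0.7]
opening: 0.0356
```

```bash
python3 - <<'E'
from h import *
avg(4); d=cam('wrist','w3'); print(ctrl.read_state()['joint_pos'].round(2)); cam('side','s3')
im=d['image']
cv2.imwrite('pics/v5.png',cv2.resize(im,(800,600),interpolation=cv2.INTER_CUBIC))
E
```

```text
F [-0.54  0.44  0.49] sd [0.71 1.26 0.75] open 0.03598 p [0.4089 0.2012 0.2499] t 16.75
[ 0.3  -0.5   2.27 -0.21  0.8  -1.2 ]
```

View pics/v5.png

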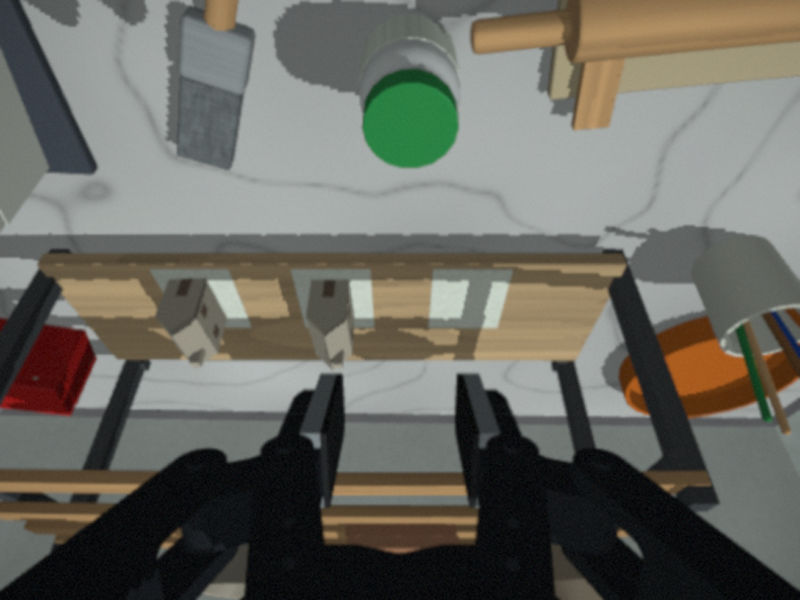

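The wrist view shows the empty square at (428–513, 268–328), with the two pale houses on the squares to its left. I'll fit the rack pose.

```bash
python3 - <<'E'
from h import *
from scipy.optimize import least_squares
W,D=load('w3'),load('side0')
up=lambda p,o,k:(np.array(p)+.5)/k-.5+np.array(o)
f=lambda p:up(p,(0,0),1.5625)
obs=[(-94,-160,(152,268)),(-94,-90,(228,268)),(-6,-90,(248,328)),(-94,-35,(292,268)),(-94,35,(370,268)),(-6,35,(374,327)),(-94,90,(435,268)),(-94,160,(513,268)),(-6,160,(502,328)),(-6,90,(428,328))]
L=np.array([[a,b] for a,b,_ in obs])/1000; uv=np.array([f(p) for *_,p in obs])
def world(x,l,z): c,s=np.cos(x[2]),np.sin(x[2]); return np.c_[x[0]+c*l[:,0]-s*l[:,1],x[1]+s*l[:,0]+c*l[:,1],np.full(len(l),z)]
r=least_squares(lambda x:(proj(W,world(x,L,x[3]))-uv).ravel(),[.68,.165,.03,.035],loss='soft_l1')
r2=least_squares(lambda x:(proj(W,world(x,L,.035))-uv).ravel(),[.68,.165,.03],loss='soft_l1')
for x in(r.x,r2.x): print(x.round(4),'spot',world(x,np.array([[-.05,.125]]),.035).round(4))
print((proj(W,world(r2.x,L,.035))-uv).round(1).tolist())
w=[f(p) for p in[(513,268),(435,268),(428,328),(502,328)]]; s=[up(p,(235,80),6) for p in[(75,70),(78,150),(238,150),(225,70)]]
T=np.array([tri([(W,a),(D,b)]) for a,b in zip(w,s)]);print(T.round(4),T.mean(0).round(4))
# post in side check
print('posts side pred',(proj(D,world(r2.x,np.array([[-.075,-.262],[.1,-.262]]),0))*1.5625).round(0))
im=cv2.imread('pics/w3.png');Z=up
for zz,l in((.035,[(-94,90),(-94,160),(-6,160),(-6,90)]),(.035,[(-100,-260),(-100,260),(60,260),(60,-260)]),(.21,[(-85,-262),(-85,262)])):
  cv2.polylines(im,[proj(W,world(r2.x,np.array(l)/1000,zz)).round().astype(int)],True,(0,0,255),1)
im=im[150:330]; cv2.imwrite('pics/v6.png',cv2.resize(im,(800,281),interpolation=cv2.INTER_CUBIC))
E
```

```text
[0.679  0.1493 0.0286 0.0368] spot [[0.6254 0.2728 0.035 ]]
[0.681  0.1492 0.0283] spot [[0.6275 0.2727 0.035 ]]
[[-1.1, 0.1], [0.7, 0.1], [2.7, -1.2], [-0.4, 0.2], [0.7, 0.3], [0.4, -0.3], [-0.9, 0.4], [0.0, 0.5], [-3.2, -0.8], [0.3, -0.9]]
[[0.5816 0.3072 0.0384]
 [0.5793 0.237  0.0388]
 [0.6718 0.2373 0.035 ]
 [0.6725 0.3138 0.0334]] [0.6263 0.2738 0.0364]
posts side pred [[419. 293.]
 [508. 286.]]
```

View pics/v6.png

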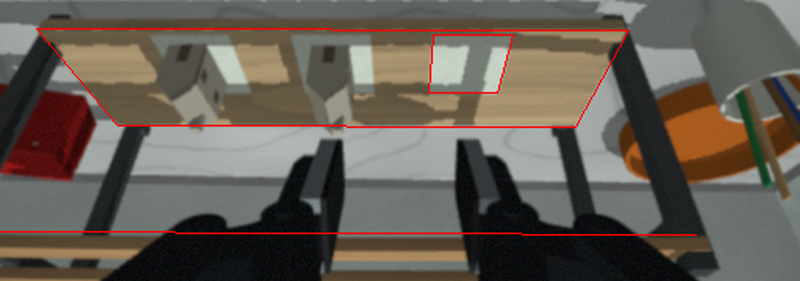

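```bash
python3 - <<'E'
from h import *
S,D=load('scene0'),load('side0')
up=lambda p:(np.array(p)+.5)/1.5625-.5
print('cup',tri([(S,up((405,196))),(D,up((319,358)))]).round(3))
R=Rt(-.175,.70); g=np.array([.583,-.3305,.056]); tcp=g+.019*R[:,2]; pre=tcp-.10*R[:,2]
print('tcp',tcp,'pre',pre)
p,Rr=plan(pre,R,12,p0=[.409,.2012,.2500])
plan(np.array([.583,-.33,.2]),Rt(-.175),8,p0=[.443,-.0895,.1085],R0=Rt(-.175)) if 0 else 0
E
```

```text
cup [ 0.422 -0.319  0.083]
tcp [ 0.59505319 -0.33263111  0.041468  ] pre [ 0.53161536 -0.32141475  0.11795222]
[[[-1.0, -44.0, 14.0], [0.01, -0.008, 0.014]], [[-2.0, -44.0, 15.0], [0.01, -0.008, 0.014]], [[-2.0, -43.0, 15.0], [0.01, -0.008, 0.013]], [[-3.0, -43.0, 15.0], [0.01, -0.009, 0.014]], [[-3.0, -43.0, 16.0], [0.01, -0.008, 0.013]], [[-3.0, -43.0, 16.0], [0.01, -0.009, 0.014]], [[-4.0, -43.0, 17.0], [0.01, -0.008, 0.013]], [[-4.0, -42.0, 17.0], [0.011, -0.009, 0.014]]]
[[[-5.0, -42.0, 18.0], [0.01, -0.008, 0.013]], [[-5.0, -42.0, 19.0], [0.011, -0.009, 0.014]], [[-6.0, -42.0, 19.0], [0.01, -0.008, 0.013]], [[-6.0, -42.0, 19.0], [0.011, -0.009, 0.014]]]
err mm [ 0.31  0.41 -0.18]
```

Emit:
jog_arm(
  motion=[
    [[-1,-44,14],[0.01,-0.008,0.014],0.3],
    [[-2,-44,15],[0.01,-0.008,0.014],0.3],
    [[-2,-43,15],[0.01,-0.008,0.013],0.3],
    [[-3,-43,15],[0.01,-0.009,0.014],0.3],
    [[-3,-43,16],[0.01,-0.008,0.013],0.3],
    [[-3,-43,16],[0.01,-0.009,0.014],0.3],
    [[-4,-43,17],[0.01,-0.008,0.013],0.3],
    [[-4,-42,17],[0.011,-0.009,0.014],0.3],
  ],
)

```text
t: 17.85
tool_pos: [0.4902, -0.1515, 0.1618]
orientation: [[-0.78, 0.111, 0.615], [0.087, 0.994, -0.07], [-0.619, -0.001, -0.785]]
contact_force: [0.9, 0.6, 0.2]
opening: 0.0596
```

Emit:
jog_arm(
  motion=[
    [[-5,-42,18],[0.01,-0.008,0.013],0.3],
    [[-5,-42,19],[0.011,-0.009,0.014],0.3],
    [[-6,-42,19],[0.01,-0.008,0.013],0.3],
    [[-6,-42,19],[0.011,-0.009,0.014],0.3],
    [[0,0,0],[0,0,0],0.3],
    [[0,0,0],[0,0,0],0.3],
    [[0,0,20],[0,0,0],0.3],
    [[0,0,10],[0,0,0],0.3],
  ],
)

```text
t: 18.85
tool_pos: [0.5536, -0.3245, 0.0985]
orientation: [[-0.757, 0.175, 0.629], [0.136, 0.985, -0.111], [-0.639, 0.002, -0.769]]
contact_force: [-0.3, -0.1, 0.3]
opening: 0.0601
```

```bash
python3 - <<'E'
from h import *
avg(2); d=cam('wrist','w4'); s=ctrl.read_state(); print(s['orientation'].round(4).tolist(),s['tool_pos'])
R=Rt(-.175,.70); g=np.array([.583,-.3305,.056]); tcp=g+.019*R[:,2]
print('to go in tool mm',(s['orientation'].T@(tcp-s['tool_pos'])*1000).round(1))
im=d['image'].copy(); a=-.175;X=np.array([np.cos(a),np.sin(a)]);Y=np.array([-X[1],X[0]])
for z,l,w,col in((.030,.055,.033,(255,0,0)),(.068,.030,.017,(0,0,255)),(.030,.03,.017,(0,255,0))):
  q=np.array([[*(g[:2]+X*i*l+Y*j*w),z] for i,j in((1,1),(1,-1),(-1,-1),(-1,1))])
  cv2.polylines(im,[(proj(d,q)*16).round().astype(int)],True,col,1,cv2.LINE_AA,4)
cv2.imwrite('pics/v7.png',cv2.resize(im,(800,600),interpolation=cv2.INTER_CUBIC))
E
```

```text
F [-0.62  0.18  0.19] sd [0.01 0.22 0.08] open 0.05981 p [ 0.5537 -0.3243  0.0983] t 18.95
[[-0.7571, 0.1749, 0.6294], [0.1357, 0.9846, -0.1103], [-0.639, 0.0019, -0.7692]] [ 0.553599   -0.3244077   0.09854649]
to go in tool mm [ 4.  -1.  70.9]
```

View pics/v7.png

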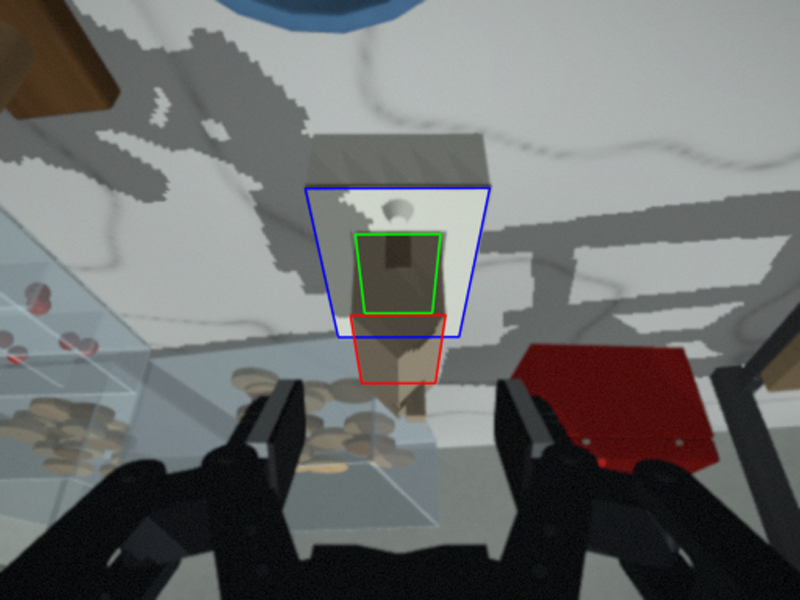

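The house sits squarely within the overlay: front face (355–441, 233–313), base outline matched. I'll advance and close to just short of contact.

Emit:
jog_arm(
  motion=[
    [[2,0,15],[0,0,0],0.3],
    [[2,-1,15],[0,0,0],0.3],
    [[0,0,15],[0,0,0],0.3],
    [[0,0,12],[0,0,0],0.4],
    [[0,0,9],[0,0,0],0.5],
    [[0,0,5],[0,0,0],0.55],
    [[0,0,0],[0,0,0],0.57],
    [[0,0,0],[0,0,0],0.58],
  ],
)

```text
t: 20.0
tool_pos: [0.6002, -0.333, 0.0503]
orientation: [[-0.768, 0.183, 0.613], [0.146, 0.983, -0.11], [-0.623, 0.004, -0.782]]
contact_force: [0.9, -0.3, -0.1]
opening: 0.0356
```

Emit:
jog_arm(
  motion=[
    [[0,0,0],[0,0,0],0.585],
    [[0,0,0],[0,0,0],0.59],
    [[0,0,0],[0,0,0],0.593],
    [[0,0,0],[0,0,0],0.595],
    [[0,0,0],[0,0,0],0.597],
    [[0,0,0],[0,0,0],0.598],
    [[0,0,0],[0,0,0],0.599],
    [[0,0,0],[0,0,0],0.6],
  ],
)

```text
t: 21.0
tool_pos: [0.6002, -0.333, 0.0501]
orientation: [[-0.768, 0.183, 0.613], [0.146, 0.983, -0.11], [-0.623, 0.005, -0.782]]
contact_force: [-0.5, -1.6, 0.5]
opening: 0.0341
```

```bash
python3 - <<'E'
from h import *
avg(4)
E
```

```text
F [-1.   -0.24  0.38] sd [0.53 0.44 0.14] open 0.03439 p [ 0.6002 -0.333   0.0501] t 21.2
```

```bash
python3 - <<'E'
from h import *
s=ctrl.read_state(); print(s['joint_pos'].round(3),s['qvel'].round(3)); print(s['orientation'].round(4).tolist(),s['tool_pos'])
R=s['orientation']; print('grasp',s['tool_pos']-.019*R[:,2], 'lean',np.arctan2(np.linalg.norm(R[:2,2]),-R[2,2]),'az z',np.arctan2(R[1,2],R[0,2]),'az y',np.arctan2(-R[0,1],R[1,1]))
E
```

```text
[-0.871  0.408  1.921  1.033  0.482 -3.118] [ 0.001  0.    -0.001 -0.001 -0.     0.001]
[[-0.7685, 0.1827, 0.6133], [0.1456, 0.9832, -0.1104], [-0.6231, 0.0045, -0.7821]] [ 0.600246   -0.33300898  0.05011909]
grasp [ 0.5885936  -0.33091193  0.06497923] lean 0.6727470377379068 az z -0.17806171077569255 az y -0.18368646476614012
```

```bash
python3 - <<'E'
from h import *
s=ctrl.read_state(); q=s['joint_pos']; R=s['orientation']
best=None
def fk(q,s4,s6): return Ro.from_euler('ZYZYZ',[q[0],q[1]+q[2],s4*q[3],q[4],s6*q[5]])
for s4 in(1,-1):
  for s6 in(1,-1):
    C=fk(q,s4,s6).inv()*Ro.from_matrix(R); q0=np.array([-1.443,.181,1.607,0,1.354,-.206])
    R0=np.array([[.9448,.3276,0],[.3276,-.9448,.0013],[0,-.0013,-1]]); e=(fk(q0,s4,s6)*C).inv()*Ro.from_matrix(R0)
    q1=np.array([.3,-.5,2.27,-.21,.8,-1.2]);R1=np.array([[-.822,-.03,.568],[-.025,1,.018],[-.568,.001,-.823]]); e1=(fk(q1,s4,s6)*C).inv()*Ro.from_matrix(R1)
    m=e.magnitude()+e1.magnitude(); print(s4,s6,m)
    if best is None or m<best[0]: best=(m,s4,s6,C)
_,s4,s6,C=best
for dP in(0,.1,.2,.3):
  for L in(.73,.67,.64,.61,.58):
    M=Ro.from_euler('ZY',[q[0],q[1]+q[2]+dP]).inv()*Ro.from_matrix(Rt(-.175,L))*C.inv()
    a,b,c=M.as_euler('ZYZ'); print(dP,L,'j4 %.2f j5 %.2f j6 %.2f'%(s4*a,b,s6*c))
E
```

```text
Traceback (most recent call last):
  File "scipy/spatial/transform/_rotation.pyx", line 1413, in scipy.spatial.transform._rotation.Rotation.from_euler
ValueError: Expected axis specification to be a non-empty string of upto 3 characters, got ZYZYZ
```

```bash
python3 - <<'E'
from h import *
s=ctrl.read_state(); q=s['joint_pos']; R=s['orientation']
best=None
def fk(q,s4,s6): return Ro.from_euler('ZY',[q[0],q[1]+q[2]])*Ro.from_euler('ZYZ',[s4*q[3],q[4],s6*q[5]])
for s4 in(1,-1):
  for s6 in(1,-1):
    C=fk(q,s4,s6).inv()*Ro.from_matrix(R); q0=np.array([-1.443,.181,1.607,0,1.354,-.206])
    R0=np.array([[.9448,.3276,0],[.3276,-.9448,.0013],[0,-.0013,-1]]); e=(fk(q0,s4,s6)*C).inv()*Ro.from_matrix(R0)
    q1=np.array([.3,-.5,2.27,-.21,.8,-1.2]);R1=np.array([[-.822,-.03,.568],[-.025,1,.018],[-.568,.001,-.823]]); e1=(fk(q1,s4,s6)*C).inv()*Ro.from_matrix(R1)
    m=e.magnitude()+e1.magnitude(); print(s4,s6,m)
    if best is None or m<best[0]: best=(m,s4,s6,C)
_,s4,s6,C=best
for dP in(-.1,0,.1,.2,.3):
  for L in(.73,.67,.64,.61,.58):
    M=Ro.from_euler('ZY',[q[0],q[1]+q[2]+dP]).inv()*Ro.from_matrix(Rt(-.175,L))*C.inv()
    a,b,c=M.as_euler('ZYZ'); print(dP,L,'j4 %.2f j5 %.2f j6 %.2f'%(s4*a,b,s6*c))
E
```

```text
1 1 0.005897925723974327
1 -1 2.906875363631497
-1 1 4.356982857720249
-1 -1 4.38989520646885
-0.1 0.73 j4 1.00 j5 0.53 j6 -3.06
-0.1 0.67 j4 0.88 j5 0.54 j6 -2.96
-0.1 0.64 j4 0.83 j5 0.55 j6 -2.91
-0.1 0.61 j4 0.77 j5 0.56 j6 -2.86
-0.1 0.58 j4 0.72 j5 0.56 j6 -2.81
0 0.73 j4 1.16 j5 0.49 j6 3.05
0 0.67 j4 1.03 j5 0.48 j6 -3.12
0 0.64 j4 0.96 j5 0.49 j6 -3.07
0 0.61 j4 0.90 j5 0.49 j6 -3.01
0 0.58 j4 0.84 j5 0.49 j6 -2.95
0.1 0.73 j4 1.34 j5 0.45 j6 2.84
0.1 0.67 j4 1.21 j5 0.44 j6 2.96
0.1 0.64 j4 1.14 j5 0.44 j6 3.02
0.1 0.61 j4 1.07 j5 0.43 j6 3.09
0.1 0.58 j4 1.00 j5 0.43 j6 -3.13
0.2 0.73 j4 1.55 j5 0.44 j6 2.61
0.2 0.67 j4 1.42 j5 0.41 j6 2.73
0.2 0.64 j4 1.35 j5 0.40 j6 2.79
0.2 0.61 j4 1.28 j5 0.39 j6 2.86
0.2 0.58 j4 1.20 j5 0.39 j6 2.93
0.3 0.73 j4 1.76 j5 0.45 j6 2.38
0.3 0.67 j4 1.65 j5 0.41 j6 2.48
0.3 0.64 j4 1.59 j5 0.39 j6 2.53
0.3 0.61 j4 1.52 j5 0.38 j6 2.59
0.3 0.58 j4 1.45 j5 0.36 j6 2.66
```

```bash
python3 - <<'E'
from h import *
R=Rt(-.178,.63); g=np.array([.583,-.3305,.058])-.003*np.array([.984,-.178,0])
tcp=g+.019*R[:,2]; print(tcp)
plan(tcp,R,5,dec=1)
E
```

```text
[ 0.59106489 -0.33194798  0.04264748]
[[[2.4, -0.1, 0.0], [0.0, 0.009, -0.001]], [[2.4, -0.1, 0.0], [0.0, 0.008, -0.002]], [[2.4, -0.1, 0.1], [0.0, 0.009, -0.001]], [[2.3, -0.2, 0.1], [0.0, 0.008, -0.002]], [[2.4, -0.1, 0.1], [0.0, 0.009, -0.001]]]
err mm [ 0.02 -0.04  0.02]
```

Emit:
jog_arm(
  motion=[
    [[0,0,0],[0,0,0],0.57],
    [[0,0,0],[0,0,0],0.52],
    [[2.4,-0.1,0],[0,0.009,-0.001],0.5],
    [[2.4,-0.1,0],[0,0.008,-0.002],0.5],
    [[2.4,-0.1,0.1],[0,0.009,-0.001],0.5],
    [[2.3,-0.2,0.1],[0,0.008,-0.002],0.5],
    [[2.4,-0.1,0.1],[0,0.009,-0.001],0.55],
    [[0,0,0],[0,0,0],0.58],
  ],
)

```text
t: 22.2
tool_pos: [0.591, -0.3318, 0.0425]
orientation: [[-0.796, 0.177, 0.579], [0.143, 0.984, -0.104], [-0.589, 0.0, -0.808]]
contact_force: [0.6, -0.4, -0.4]
opening: 0.0357
```

```bash
python3 - <<'E'
from h import *
avg(1);s=ctrl.read_state(); print(s['joint_pos'].round(3)); R=s['orientation']; print(R.round(4).tolist())
print('lean',np.arctan2(np.linalg.norm(R[:2,2]),-R[2,2]),'az z',np.arctan2(R[1,2],R[0,2]),'az y',np.arctan2(-R[0,1],R[1,1]))
E
```

```text
F [-0.45  0.52  0.2 ] sd [0. 0. 0.] open 0.03594 p [ 0.5911 -0.3318  0.0426] t 22.25
[-0.87   0.409  1.917  0.935  0.486 -3.036]
[[-0.7954, 0.177, 0.5797], [0.1433, 0.9842, -0.1039], [-0.5889, 0.0004, -0.8082]]
lean 0.6296925317877052 az z -0.17738766282591273 az y -0.17795648962591257
```

Emit:
jog_arm(
  motion=[
    [[0,0,0],[0,0,0],0.59],
    [[0,0,0],[0,0,0],0.595],
    [[0,0,0],[0,0,0],0.598],
    [[0,0,0],[0,0,0],0.6],
    [[0,0,0],[0,0,0],0.601],
    [[0,0,0],[0,0,0],0.602],
    [[0,0,0],[0,0,0],0.603],
    [[0,0,0],[0,0,0],0.603],
  ],
)

```text
t: 23.25
tool_pos: [0.5911, -0.3317, 0.0426]
orientation: [[-0.795, 0.177, 0.58], [0.143, 0.984, -0.104], [-0.589, 0.001, -0.808]]
contact_force: [0.2, 2.3, 0.4]
opening: 0.0343
```

```bash
python3 - <<'E'
from h import *
avg(6)
E
```

```text
F [0.38 1.79 1.28] sd [0.39 0.43 0.42] open 0.03397 p [ 0.5911 -0.3318  0.0426] t 23.55
```

Emit:
jog_arm(
  motion=[
    [[-0.6,0,-0.8],[0,0,0],0.603],
    [[-0.6,0,-0.8],[0,0,0],0.603],
    [[-0.6,0,-0.8],[0,0,0],0.603],
    [[-0.6,0,-0.8],[0,0,0],0.603],
    [[0,0,0],[0,0,0],0.603],
    [[0,0,0],[0,0,0],0.603],
    [[0,0,0],[0,0,0],0.603],
    [[0,0,0],[0,0,0],0.603],
  ],
)

```text
t: 24.55
tool_pos: [0.5911, -0.3317, 0.0465]
orientation: [[-0.795, 0.177, 0.58], [0.143, 0.984, -0.104], [-0.589, 0.0, -0.808]]
contact_force: [-0.6, -0.0, -1.5]
opening: 0.0337
```

```bash
python3 - <<'E'
from h import *
avg(6)
d=cam('wrist','w5'); a=cv2.imread('pics/w4.png')
im=d['image'][60:320,130:390]; cv2.imwrite('pics/v8.png',cv2.resize(im,(600,600),interpolation=cv2.INTER_CUBIC))
E
```

```text
F [ 0.08  0.24 -1.27] sd [0.49 0.29 0.57] open 0.03383 p [ 0.5911 -0.3318  0.0466] t 24.85
```

View pics/v8.png

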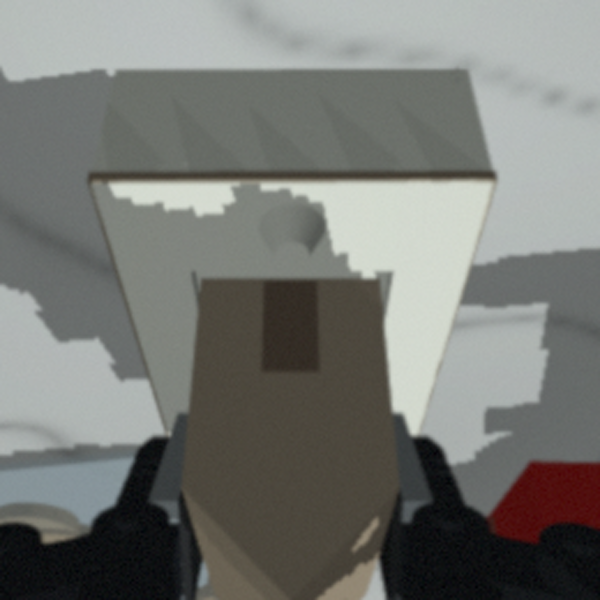

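The image shows the house raised between the pads, with a recess gap visible at (195–390, 275), and Fz ≈ -1.2 N, which matches its weight. I'll lift gently and compare the house's place in the wrist image for slip.

Emit:
jog_arm(
  motion=[
    [[-1.2,0,-1.6],[0,0,0],0.603],
    [[-2.4,0,-3.2],[0,0,0],0.603],
    [[-4.7,0,-6.5],[0,0,0],0.603],
    [[-7,0,-9.7],[0,0,0],0.603],
    [[-9.4,0,-13],[0,0,0],0.603],
    [[-9.4,0,-13],[0,0,0],0.603],
    [[-7,0,-9.7],[0,0,0],0.603],
    [[-3,0,-4],[0,0,0],0.603],
  ],
)

```text
t: 25.9
tool_pos: [0.5913, -0.3322, 0.1229]
orientation: [[-0.795, 0.177, 0.58], [0.143, 0.984, -0.105], [-0.59, -0.001, -0.808]]
contact_force: [-0.4, 0.5, -1.1]
opening: 0.0341
```

```bash
cat >> h.py <<'E'
def slip(ref,new):
    a=cv2.imread(f'pics/{ref}.png',0);b=cv2.imread(f'pics/{new}.png',0)
    for n,(x,y,w,h) in(('door',(238,178,38,45)),('gable',(225,265,60,40))):
        r=cv2.matchTemplate(b[y-15:y+h+15,x-15:x+w+15],a[y:y+h,x:x+w],cv2.TM_CCOEFF_NORMED); _,m,_,l=cv2.minMaxLoc(r); print(n,'shift px',l[0]-15,l[1]-15,round(m,3))
E
python3 - <<'E'
from h import *
cam('wrist','w6'); avg(3); slip('w5','w6')
s=ctrl.read_state(); p=s['tool_pos']; R=s['orientation']; print(s['t'],p,s['joint_pos'].round(2))
# house-from-tool: at grasp tcp rel. house origin in house frame
yaw0=-.1777; c,sn=np.cos(yaw0),np.sin(yaw0)
rel=np.array([.5911,-.3318,.0426])-np.array([.583,-.3305,.026]); rel=np.array([c*rel[0]+sn*rel[1],-sn*rel[0]+c*rel[1],rel[2]]); print('rel',rel.round(4))
y=.0285; c,sn=np.cos(y),np.sin(y); spot=np.array([.627,.273,.036])
tgt=spot+np.array([c*rel[0]-sn*rel[1],sn*rel[0]+c*rel[1],rel[2]]); print('final tcp',tgt.round(4))
np.save('tgt.npy',tgt)
RT=Rt(y,.6297); F=np.array([c,sn,0])
w1=tgt-.16*F+[0,0,.05]   # in front of rack
mid=np.array([.48,-.08,.19])
print('A');p1,R1=plan(mid,Rt(-.09,.63),12,p0=p,dec=0)
print('B');plan(w1,RT,16,p0=p1,R0=R1,dec=0); print(w1)
E
```

```text
F [-0.68 -0.12 -0.81] sd [0.37 0.57 0.65] open 0.03384 p [ 0.5908 -0.3316  0.1211] t 26.1
door shift px 0 0 0.969
gable shift px 0 0 0.904
26.1 [ 0.5907679  -0.33156107  0.12112176] [-0.87  0.26  1.91  0.73  0.6  -2.8 ]
rel [0.0082 0.0002 0.0166]
final tcp [0.6352 0.2734 0.0526]
A
[[[7.0, 19.0, -12.0], [-0.004, -0.0, -0.006]], [[7.0, 19.0, -12.0], [-0.004, -0.0, -0.006]], [[7.0, 19.0, -12.0], [-0.004, -0.0, -0.006]], [[7.0, 19.0, -12.0], [-0.004, -0.0, -0.006]], [[6.0, 19.0, -12.0], [-0.004, -0.0, -0.006]], [[6.0, 20.0, -12.0], [-0.004, -0.0, -0.006]], [[6.0, 20.0, -12.0], [-0.005, -0.0, -0.006]], [[6.0, 20.0, -11.0], [-0.004, -0.0, -0.006]]]
[[[6.0, 20.0, -12.0], [-0.005, -0.0, -0.006]], [[6.0, 20.0, -11.0], [-0.004, -0.0, -0.006]], [[6.0, 19.0, -11.0], [-0.005, -0.0, -0.006]], [[6.0, 20.0, -12.0], [-0.004, -0.001, -0.006]]]
err mm [ 0.15 -0.14 -0.38]
B
[[[5.0, 22.0, 3.0], [-0.004, 0.0, -0.006]], [[5.0, 22.0, 3.0], [-0.004, 0.0, -0.006]], [[5.0, 22.0, 3.0], [-0.004, 0.0, -0.006]], [[5.0, 22.0, 3.0], [-0.004, 0.0, -0.006]], [[4.0, 22.0, 4.0], [-0.004, 0.0, -0.006]], [[4.0, 22.0, 4.0], [-0.005, 0.0, -0.006]], [[4.0, 22.0, 4.0], [-0.004, 0.0, -0.006]], [[4.0, 22.0, 4.0], [-0.005, 0.0, -0.006]]]
[[[4.0, 22.0, 4.0], [-0.004, 0.0, -0.006]], [[4.0, 21.0, 4.0], [-0.005, 0.0, -0.006]], [[4.0, 22.0, 4.0], [-0.004, 0.0, -0.006]], [[4.0, 21.0, 4.0], [-0.005, 0.0, -0.006]], [[3.0, 22.0, 4.0], [-0.004, 0.0, -0.006]], [[3.0, 21.0, 4.0], [-0.005, 0.0, -0.006]], [[4.0, 22.0, 4.0], [-0.004, 0.0, -0.006]], [[3.0, 21.0, 5.0], [-0.005, 0.0, -0.005]]]
err mm [-0.2   0.23  0.15]
[0.47525955 0.26882657 0.1026    ]
```

No slip (0 px). I'll carry it over.

Emit:
jog_arm(
  motion=[
    [[4,10,-6],[-0.002,0,-0.003],0.603],
    [[7,19,-12],[-0.004,0,-0.006],0.603],
    [[7,19,-12],[-0.004,0,-0.006],0.603],
    [[7,19,-12],[-0.004,0,-0.006],0.603],
    [[6,19,-12],[-0.004,0,-0.006],0.603],
    [[6,20,-12],[-0.004,0,-0.006],0.603],
    [[6,20,-12],[-0.005,0,-0.006],0.603],
    [[6,20,-11],[-0.004,0,-0.006],0.603],
  ],
)

```text
t: 27.1
tool_pos: [0.5216, -0.1717, 0.1641]
orientation: [[-0.803, 0.122, 0.584], [0.099, 0.992, -0.072], [-0.588, -0.0, -0.809]]
contact_force: [0.4, -0.2, -1.4]
opening: 0.0341
```

Emit:
jog_arm(
  motion=[
    [[6,20,-12],[-0.005,0,-0.006],0.603],
    [[6,20,-11],[-0.004,0,-0.006],0.603],
    [[6,20,-11],[-0.005,0,-0.006],0.603],
    [[6,21,-6],[-0.004,0,-0.006],0.603],
    [[4,22,0],[-0.004,0,-0.006],0.603],
    [[4,22,2],[-0.004,0,-0.006],0.603],
    [[4,22,2],[-0.004,0,-0.006],0.603],
    [[4,22,2],[-0.004,0,-0.006],0.603],
  ],
)

```text
t: 28.1
tool_pos: [0.4858, 0.0018, 0.1676]
orientation: [[-0.807, 0.064, 0.587], [0.051, 0.998, -0.039], [-0.588, -0.001, -0.809]]
contact_force: [-0.4, -0.8, -1.6]
opening: 0.034
```

Emit:
jog_arm(
  motion=[
    [[4,22,3],[-0.004,0,-0.006],0.603],
    [[4,22,3],[-0.005,0,-0.006],0.603],
    [[4,22,3],[-0.004,0,-0.006],0.603],
    [[4,22,3],[-0.005,0,-0.006],0.603],
    [[3,22,3],[-0.004,0,-0.006],0.603],
    [[3,21,3],[-0.005,0,-0.006],0.603],
    [[3,20,3],[-0.004,0,-0.006],0.603],
    [[2,12,2],[-0.002,0,-0.003],0.603],
  ],
)

```text
t: 29.1
tool_pos: [0.4837, 0.1647, 0.1326]
orientation: [[-0.809, 0.007, 0.587], [0.005, 1.0, -0.006], [-0.587, -0.002, -0.809]]
contact_force: [-0.5, 1.1, -1.5]
opening: 0.034
```

```bash
python3 - <<'E'
from h import *
cam('wrist','w7'); avg(2); slip('w5','w7')
s=ctrl.read_state(); p=s['tool_pos']; R=s['orientation']; print(s['t'],p,s['joint_pos'].round(2),R.round(3).tolist())
tgt=np.load('tgt.npy'); y=.0285; F=np.array([np.cos(y),np.sin(y),0]); RT=Rt(y,.6297)
p1,R1=plan(tgt-.11*F+[0,0,.035],RT,8,dec=1)
p2,R2=plan(tgt-.10*F+[0,0,.007],RT,4,p0=p1,R0=R1,dec=1)
plan(tgt+[0,0,.007],RT,8,p0=p2,R0=R2,dec=1)
E
```

```text
F [-0.02 -0.51 -0.8 ] sd [0.07 0.73 0.36] open 0.03409 p [0.4839 0.1642 0.1328] t 29.25
door shift px 0 0 0.976
gable shift px 0 -2 0.83
29.25 [0.48390557 0.16418409 0.13283585] [ 0.16 -0.14  2.3  -0.27  0.37 -1.19] [[-0.809, 0.007, 0.587], [0.005, 1.0, -0.006], [-0.587, -0.002, -0.809]]
[[[-0.8, 13.3, 7.5], [-0.003, -0.0, -0.003]], [[-0.8, 13.3, 7.6], [-0.003, -0.0, -0.004]], [[-0.9, 13.3, 7.6], [-0.003, -0.0, -0.003]], [[-0.9, 13.2, 7.7], [-0.003, -0.0, -0.004]], [[-1.0, 13.2, 7.7], [-0.003, -0.0, -0.003]], [[-1.0, 13.2, 7.7], [-0.002, -0.001, -0.004]], [[-1.1, 13.1, 7.8], [-0.003, -0.0, -0.003]], [[-1.2, 13.1, 7.8], [-0.002, -0.001, -0.004]]]
err mm [-0.05  0.03 -0.  ]
[[[2.1, 0.0, 7.1], [-0.0, 0.0, 0.0]], [[2.1, 0.0, 7.1], [-0.0, 0.0, 0.0]], [[2.1, 0.0, 7.1], [-0.0, 0.0, 0.0]], [[2.2, 0.0, 7.2], [-0.0, 0.0, 0.0]]]
err mm [0.03 0.04 0.03]
[[[-10.1, 0.0, 7.4], [-0.0, 0.0, 0.0]], [[-10.1, 0.0, 7.4], [-0.0, 0.0, 0.0]], [[-10.1, 0.0, 7.3], [-0.0, 0.0, 0.0]], [[-10.1, 0.0, 7.4], [-0.0, 0.0, 0.0]], [[-10.1, 0.0, 7.3], [-0.0, 0.0, 0.0]], [[-10.1, 0.0, 7.4], [-0.0, 0.0, 0.0]], [[-10.1, 0.0, 7.3], [-0.0, 0.0, 0.0]], [[-10.2, 0.0, 7.4], [-0.0, 0.0, 0.0]]]
err mm [-0.04  0.04 -0.01]
```

Emit:
jog_arm(
  motion=[
    [[-0.8,13.3,7.5],[-0.003,0,-0.003],0.603],
    [[-0.8,13.3,7.6],[-0.003,0,-0.004],0.603],
    [[-0.9,13.3,7.6],[-0.003,0,-0.003],0.603],
    [[-0.9,13.2,7.7],[-0.003,0,-0.004],0.603],
    [[-1,13.2,7.7],[-0.003,0,-0.003],0.603],
    [[-1,13.2,7.7],[-0.002,-0.001,-0.004],0.603],
    [[-1.1,13.1,7.8],[-0.003,0,-0.003],0.603],
    [[-1.2,13.1,7.8],[-0.002,-0.001,-0.004],0.603],
  ],
)

```text
t: 30.25
tool_pos: [0.5267, 0.2692, 0.0883]
orientation: [[-0.807, -0.026, 0.59], [-0.021, 1.0, 0.015], [-0.59, -0.0, -0.807]]
contact_force: [0.6, 1.0, -0.5]
opening: 0.0342
```

Emit:
jog_arm(
  motion=[
    [[2.1,0,7.1],[0,0,0],0.603],
    [[2.1,0,7.1],[0,0,0],0.603],
    [[2.1,0,7.1],[0,0,0],0.603],
    [[2.2,0,7.2],[0,0,0],0.603],
    [[0,0,0],[0,0,0],0.603],
    [[-10.1,0,7.4],[0,0,0],0.603],
    [[-10.1,0,7.4],[0,0,0],0.603],
    [[-10.1,0,7.3],[0,0,0],0.603],
  ],
)

```text
t: 31.25
tool_pos: [0.5756, 0.271, 0.0611]
orientation: [[-0.806, -0.027, 0.591], [-0.022, 1.0, 0.016], [-0.591, 0.0, -0.807]]
contact_force: [-1.1, 0.1, -0.7]
opening: 0.0338
```

```bash
python3 - <<'E'
from h import *
d=cam('wrist','w8'); cam('side','s8'); avg(1); slip('w5','w8')
s=ctrl.read_state(); R=s['orientation']; print(s['joint_pos'].round(2),R.round(3).tolist())
tgt=np.load('tgt.npy'); print('to go tool mm',(R.T@(tgt+[0,0,.007]-s['tool_pos'])*1000).round(1))
im=d['image'].copy(); y=.0285;X=np.array([np.cos(y),np.sin(y)]);Y=np.array([-X[1],X[0]]); c=np.array([.627,.273])
for l,w in((.044,.035),(.03,.017)):
  q=np.array([[*(c+X*i*l+Y*j*w),.036] for i,j in((1,1),(1,-1),(-1,-1),(-1,1))])
  cv2.polylines(im,[(proj(d,q)*16).round().astype(int)],True,(0,0,255),1,cv2.LINE_AA,4)
cv2.imwrite('pics/v9.png',cv2.resize(im,(800,600),interpolation=cv2.INTER_CUBIC))
E
```

```text
F [-0.33 -0.26 -1.69] sd [0. 0. 0.] open 0.03402 p [0.5752 0.2708 0.0609] t 31.4
door shift px 0 0 0.966
gable shift px -1 -2 0.837
[ 0.35  0.31  2.   -0.73  0.29 -0.6 ] [[-0.806, -0.026, 0.591], [-0.021, 1.0, 0.015], [-0.591, -0.0, -0.807]]
to go tool mm [-47.7   1.   36.5]
```

View pics/v9.png

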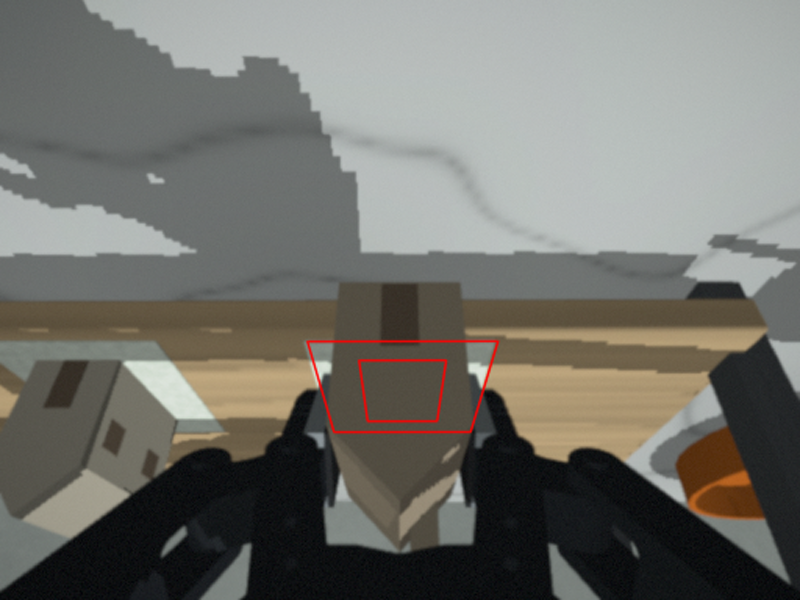

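```bash
cat > ik.py <<'E'
from h import *
from scipy.optimize import least_squares
Q=np.array([[-1.4433,.1813,1.6078,0,1.3538,-.2063],[-.69,.37,1.31,0,1.46,-2.1],[.3,-.5,2.27,-.21,.8,-1.2],[-.871,.408,1.921,1.033,.482,-3.118],[-.87,.409,1.917,.935,.486,-3.036],[-.87,.26,1.91,.73,.6,-2.8],[.16,-.14,2.3,-.27,.37,-1.19],[.35,.31,2.,-.73,.29,-.6]])
P=np.array([[.1883,-.5428,.2306],[.586,-.3278,.26],[.4089,.2012,.2499],[.60025,-.33301,.05012],[.5911,-.3318,.0426],[.5908,-.3316,.1211],[.4839,.1642,.1328],[.5752,.2708,.0609]])
s=ctrl.read_state(); Q=np.r_[Q,[s['joint_pos']]]; P=np.r_[P,[s['tool_pos']]]
B=lambda q:Ro.from_euler('ZY',[q[0],q[1]+q[2]])*Ro.from_euler('ZYZ',q[3:])
C=B(s['joint_pos']).inv()*Ro.from_matrix(s['orientation'])
def rows(q):
    z=Ro.from_euler('Z',q[0]); a=z*Ro.from_euler('Y',q[1]); b=z*Ro.from_euler('Y',q[1]+q[2])
    return np.c_[z.as_matrix(),a.as_matrix()[:,[0,2]],b.as_matrix()[:,[0,2]],(B(q)*C).as_matrix()[:,2]]
A=np.vstack([rows(q) for q in Q]); th=np.linalg.lstsq(A,P.ravel(),rcond=1e-4)[0]
def ik(p,R,q0):
    f=lambda q:np.r_[(rows(q)@th-p)*10,((B(q)*C).inv()*Ro.from_matrix(R)).as_rotvec()]
    r=least_squares(f,q0); return r.x,np.abs(r.fun).max()
E
python3 - <<'E'
from ik import *
print(th.round(3),'res mm',(np.abs(A@th-P.ravel()).max()*1000).round(1))
tgt=np.load('tgt.npy'); q=s['joint_pos']
for k in np.linspace(0,1,5):
    p=s['tool_pos']+k*(tgt+[0,0,.007]-s['tool_pos']); q,e=ik(p,Rt(.0285,.63),q); print(k,q.round(3),e.round(4))
print('placed',ik(tgt,Rt(.0285,.63),q)[0].round(3))
E
```

```text
[-0.002  0.118  0.313  0.002  0.439  0.086  0.514  0.319] res mm 4.5
0.0 [ 0.347  0.312  2.004 -0.709  0.287 -0.622] 0.0
0.25 [ 0.337  0.335  1.972 -0.678  0.289 -0.662] 0.0
0.5 [ 0.328  0.358  1.939 -0.646  0.293 -0.701] 0.0
0.75 [ 0.319  0.38   1.906 -0.615  0.297 -0.739] 0.0
1.0 [ 0.311  0.403  1.873 -0.585  0.303 -0.777] 0.0
placed [ 0.311  0.417  1.873 -0.61   0.291 -0.75 ]
```

Feasible by an IK fitted to the logged poses. The house is laterally lined up with the paper, and the posts are well clear. Entering now.

Emit:
jog_arm(
  motion=[
    [[-7.9,0.1,6.1],[0,0,0],0.603],
    [[-7.9,0.2,6.1],[0,0,0],0.603],
    [[-7.9,0.2,6.1],[0,0,0],0.603],
    [[-7.9,0.2,6.1],[0,0,0],0.603],
    [[-8,0.2,6.1],[0,0,0],0.603],
    [[-8,0.1,6],[0,0,0],0.603],
    [[0,0,0],[0,0,0],0.603],
    [[0,0,0],[0,0,0],0.603],
  ],
)

```text
t: 32.4
tool_pos: [0.6337, 0.2734, 0.0589]
orientation: [[-0.807, -0.027, 0.59], [-0.022, 1.0, 0.015], [-0.59, -0.001, -0.808]]
contact_force: [-1.1, 0.1, -0.9]
opening: 0.0339
```

```bash
python3 - <<'E'
from h import *
d=cam('wrist','w9'); avg(4); slip('w5','w9')
s=ctrl.read_state(); R=s['orientation']; print(R.round(4).tolist(),'lean',np.arctan2(np.linalg.norm(R[:2,2]),-R[2,2]))
tgt=np.load('tgt.npy'); print('to go world mm',((tgt-s['tool_pos'])*1000).round(1))
E
```

```text
F [-0.29 -0.24 -0.98] sd [0.32 0.58 0.3 ] open 0.03387 p [0.6338 0.2736 0.0592] t 32.65
door shift px 0 0 0.995
gable shift px -5 -4 0.803
[[-0.8069, -0.0271, 0.59], [-0.0221, 0.9996, 0.0157], [-0.5902, -0.0004, -0.8072]] lean 0.6313588234795908
to go world mm [ 1.4 -0.2 -6.6]
```

Emit:
jog_arm(
  motion=[
    [[-1.1,0,0.8],[0,0,0],0.603],
    [[0.6,0,0.8],[0,0,0],0.603],
    [[0.6,0,0.8],[0,0,0],0.603],
    [[0.6,0,0.8],[0,0,0],0.603],
    [[0.6,0,0.8],[0,0,0],0.603],
    [[0.6,0,0.8],[0,0,0],0.603],
    [[0,0,0],[0,0,0],0.603],
    [[0,0,0],[0,0,0],0.603],
  ],
)

```text
t: 33.65
tool_pos: [0.6354, 0.2736, 0.0542]
orientation: [[-0.807, -0.027, 0.59], [-0.022, 1.0, 0.016], [-0.59, -0.0, -0.807]]
contact_force: [-0.2, -0.1, -0.9]
opening: 0.0343
```

```bash
python3 - <<'E'
from h import *
avg(4)
E
```

```text
F [ 0.21 -0.23 -1.07] sd [0.61 0.44 0.36] open 0.03398 p [0.6354 0.2736 0.0543] t 33.85
```

Emit:
jog_arm(
  motion=[
    [[0.3,0,0.4],[0,0,0],0.603],
    [[0,0,0],[0,0,0],0.603],
    [[0.3,0,0.4],[0,0,0],0.603],
    [[0,0,0],[0,0,0],0.603],
    [[0.3,0,0.4],[0,0,0],0.603],
    [[0,0,0],[0,0,0],0.603],
    [[0,0,0],[0,0,0],0.603],
    [[0,0,0],[0,0,0],0.603],
  ],
)

```text
t: 34.85
tool_pos: [0.6354, 0.2736, 0.0527]
orientation: [[-0.807, -0.027, 0.59], [-0.022, 1.0, 0.016], [-0.59, -0.0, -0.807]]
contact_force: [-0.5, 0.9, -1.6]
opening: 0.0339
```

```bash
python3 - <<'E'
from h import *
cam('wrist','w10'); avg(4)
E
```

```text
F [ 0.17 -0.35 -1.45] sd [0.59 0.73 0.44] open 0.03391 p [0.6354 0.2736 0.0527] t 35.1
```

Still hanging at 0.0527, so I'll go on down in half millimetres.

Emit:
jog_arm(
  motion=[
    [[0.3,0,0.4],[0,0,0],0.603],
    [[0,0,0],[0,0,0],0.603],
    [[0.3,0,0.4],[0,0,0],0.603],
    [[0,0,0],[0,0,0],0.603],
    [[0,0,0],[0,0,0],0.603],
    [[0,0,0],[0,0,0],0.603],
    [[0,0,0],[0,0,0],0.603],
    [[0,0,0],[0,0,0],0.603],
  ],
)

```text
t: 36.1
tool_pos: [0.6354, 0.2736, 0.0517]
orientation: [[-0.807, -0.027, 0.59], [-0.022, 1.0, 0.016], [-0.59, -0.0, -0.807]]
contact_force: [-0.7, 0.7, -0.5]
opening: 0.0344
```

```bash
python3 - <<'E'
from h import *
avg(4)
E
```

```text
F [-0.4  -0.16 -0.96] sd [0.47 0.29 0.11] open 0.03392 p [0.6354 0.2735 0.0517] t 36.3
```

Emit:
jog_arm(
  motion=[
    [[0.3,0,0.4],[0,0,0],0.603],
    [[0,0,0],[0,0,0],0.603],
    [[0,0,0],[0,0,0],0.603],
    [[0.3,0,0.4],[0,0,0],0.603],
    [[0,0,0],[0,0,0],0.603],
    [[0,0,0],[0,0,0],0.603],
    [[0,0,0],[0,0,0],0.603],
    [[0,0,0],[0,0,0],0.603],
  ],
)

```text
t: 37.3
tool_pos: [0.6357, 0.2736, 0.0512]
orientation: [[-0.806, -0.027, 0.591], [-0.022, 1.0, 0.016], [-0.591, -0.0, -0.807]]
contact_force: [-3.2, -1.9, 4.8]
opening: 0.0339
```

```bash
python3 - <<'E'
from h import *
cam('wrist','w11');avg(4); slip('w9','w11')
E
```

```text
F [-2.52 -1.76  5.12] sd [0.5  0.33 0.16] open 0.03399 p [0.6358 0.2736 0.0513] t 37.55
door shift px 0 1 0.984
gable shift px -1 1 0.932
```

Emit:
jog_arm(
  motion=[
    [[-0.3,0,-0.4],[0,0,0],0.603],
    [[0,0,0],[0,0,0],0.602],
    [[0,0,0],[0,0,0],0.6],
    [[0,0,0],[0,0,0],0.595],
    [[0,0,0],[0,0,0],0.58],
    [[0,0,0],[0,0,0],0.52],
    [[0,0,0],[0,0,0],0.45],
    [[0,0,0],[0,0,0],0.4],
  ],
)

```text
t: 38.55
tool_pos: [0.6353, 0.2736, 0.0512]
orientation: [[-0.807, -0.027, 0.59], [-0.022, 1.0, 0.016], [-0.59, -0.0, -0.807]]
contact_force: [0.3, 0.3, -0.7]
opening: 0.0509
```

Emit:
jog_arm(
  motion=[
    [[0,0,0],[0,0,0],0.4],
    [[0,0,-4],[0,0,0],0.4],
    [[0,0,-10],[0,0,0],0.4],
    [[0,0,-15],[0,0,0],0.4],
    [[0,0,-20],[0,0,0],0.4],
    [[0,0,-25],[0,0,0],0.4],
    [[0,0,-30],[0,0,0],0.4],
    [[0,0,-26],[0,0,0],0.4],
  ],
)

```text
t: 39.55
tool_pos: [0.5576, 0.2717, 0.1579]
orientation: [[-0.806, -0.027, 0.591], [-0.022, 1.0, 0.016], [-0.591, 0.0, -0.807]]
contact_force: [0.5, 0.0, 0.3]
opening: 0.0511
```

```bash
python3 - <<'E'
from h import *
avg(1); d=cam('wrist','w12'); cam('side','s12'); print(ctrl.read_state()['tool_pos'])
im=d['image'].copy(); y=.0285;X=np.array([np.cos(y),np.sin(y)]);Y=np.array([-X[1],X[0]]); c=np.array([.627,.273])
for l,w,z,col in((.044,.035,.035,(0,0,255)),(.03,.017,.035,(0,255,0)),(.03,.017,.077,(255,0,0))):
  q=np.array([[*(c+X*i*l+Y*j*w),z] for i,j in((1,1),(1,-1),(-1,-1),(-1,1))])
  cv2.polylines(im,[(proj(d,q)*16).round().astype(int)],True,col,1,cv2.LINE_AA,4)
cv2.imwrite('pics/v10.png',cv2.resize(im,(800,600),interpolation=cv2.INTER_CUBIC))
E
```

```text
F [1.14 3.26 1.08] sd [0. 0. 0.] open 0.05152 p [0.5576 0.2725 0.1606] t 39.6
[0.55873545 0.27217199 0.15837706]
```

View pics/v10.png

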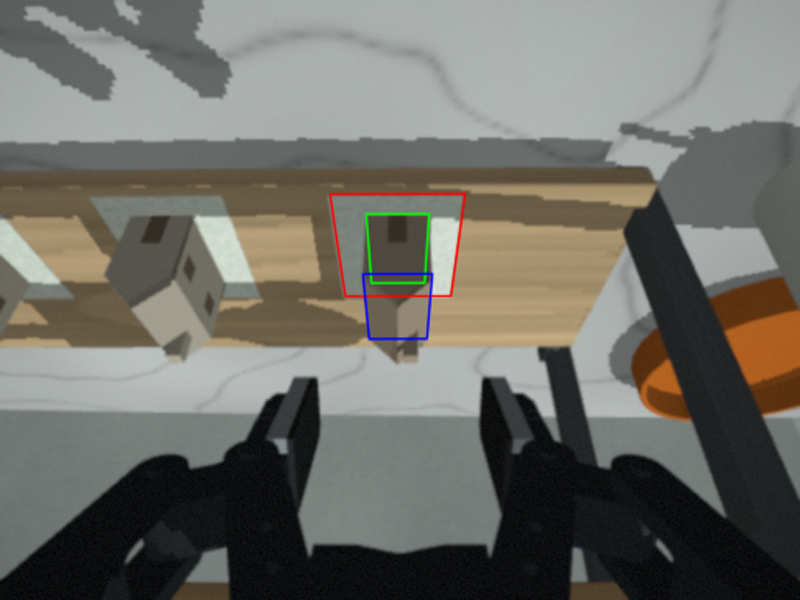

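The house stands on the square within the overlay: front face (366–430, 213–283), upright and squared with its neighbours. Now I'll go back for the upper half.

```bash
python3 - <<'E'
from h import *
s=ctrl.read_state();R=s['orientation']; p=s['tool_pos']-.05*R[:,2]
plan(np.array([.443,-.0895,.15]),Rt(-.175),14,p0=p,R0=R,dec=0)
E
```

```text
[[[8.0, -26.0, -1.0], [0.005, 0.045, 0.014]], [[7.0, -26.0, -1.0], [0.005, 0.045, 0.014]], [[7.0, -26.0, -0.0], [0.005, 0.045, 0.014]], [[7.0, -26.0, -0.0], [0.005, 0.045, 0.014]], [[6.0, -26.0, 0.0], [0.005, 0.045, 0.014]], [[6.0, -26.0, 1.0], [0.005, 0.045, 0.014]], [[5.0, -26.0, 1.0], [0.004, 0.045, 0.014]], [[5.0, -26.0, 2.0], [0.005, 0.045, 0.014]]]
[[[4.0, -26.0, 2.0], [0.004, 0.045, 0.014]], [[4.0, -26.0, 2.0], [0.005, 0.046, 0.014]], [[4.0, -26.0, 2.0], [0.004, 0.045, 0.014]], [[3.0, -27.0, 3.0], [0.005, 0.046, 0.014]], [[3.0, -26.0, 3.0], [0.004, 0.045, 0.013]], [[2.0, -27.0, 3.0], [0.005, 0.046, 0.014]]]
err mm [ 0.32  0.34 -0.35]
```

Emit:
jog_arm(
  motion=[
    [[0,0,-25],[0,0,0],0.3],
    [[0,0,-25],[0,0,0],0.2],
    [[8,-26,-1],[0.005,0.045,0.014],0.1],
    [[7,-26,-1],[0.005,0.045,0.014],0.05],
    [[7,-26,0],[0.005,0.045,0.014],0.05],
    [[7,-26,0],[0.005,0.045,0.014],0.05],
    [[6,-26,0],[0.005,0.045,0.014],0.05],
    [[6,-26,1],[0.005,0.045,0.014],0.05],
  ],
)

```text
t: 40.7
tool_pos: [0.4912, 0.1141, 0.1748]
orientation: [[-0.934, 0.062, 0.351], [0.063, 0.998, -0.009], [-0.351, 0.013, -0.936]]
contact_force: [0.6, 0.6, -0.2]
opening: 0.081
```

Emit:
jog_arm(
  motion=[
    [[5,-26,1],[0.004,0.045,0.014],0.05],
    [[5,-26,2],[0.005,0.045,0.014],0.05],
    [[4,-26,2],[0.004,0.045,0.014],0.05],
    [[4,-26,2],[0.005,0.046,0.014],0.05],
    [[4,-26,2],[0.004,0.045,0.014],0.05],
    [[3,-27,3],[0.005,0.046,0.014],0.05],
    [[3,-26,3],[0.004,0.045,0.013],0.05],
    [[2,-27,3],[0.005,0.046,0.014],0.05],
  ],
)

```text
t: 41.7
tool_pos: [0.4417, -0.0914, 0.1482]
orientation: [[-0.984, 0.176, -0.006], [0.176, 0.984, -0.001], [0.006, -0.002, -1.0]]
contact_force: [0.8, -0.4, 0.2]
opening: 0.0808
```

```bash
python3 - <<'E'
from h import *
avg(3); d=cam('wrist','w13'); s=ctrl.read_state(); print(s['joint_pos'].round(2))
plan(np.array([.443,-.0895,.0435]),Rt(-.175),6,dec=1)
# check mould_top outline against bright segmentation of the top face
c=np.array([.443,-.0895]);a=-.175;X=np.array([np.cos(a),np.sin(a)]);Y=np.array([-X[1],X[0]])
q=proj(d,np.array([[*(c+X*i*.055+Y*j*.033),.092] for i,j in((1,1),(1,-1),(-1,-1),(-1,1))]))
print(q.round(1).tolist()); im=d['image'].copy(); cv2.polylines(im,[(q*16).round().astype(int)],True,(0,0,255),1,cv2.LINE_AA,4); cv2.imwrite('pics/v11.png',im)
E
```

```text
F [ 0.65 -1.27  0.19] sd [0.55 1.74 0.21] open 0.08122 p [ 0.4422 -0.0912  0.1482] t 41.85
[-0.46 -0.    1.98 -0.    1.16 -1.86]
[[[-0.2, 0.2, 17.5], [-0.0, -0.001, -0.0]], [[-0.2, 0.2, 17.5], [-0.0, -0.001, -0.0]], [[-0.2, 0.2, 17.4], [-0.0, -0.001, -0.001]], [[-0.1, 0.2, 17.5], [-0.0, -0.0, -0.0]], [[-0.2, 0.2, 17.4], [-0.001, -0.001, -0.001]], [[-0.1, 0.2, 17.5], [-0.0, -0.0, -0.0]]]
err mm [ 0.01 -0.01  0.01]
[[303.7, 283.8], [213.8, 284.0], [206.2, 132.2], [311.1, 131.8]]
```

View pics/v11.png

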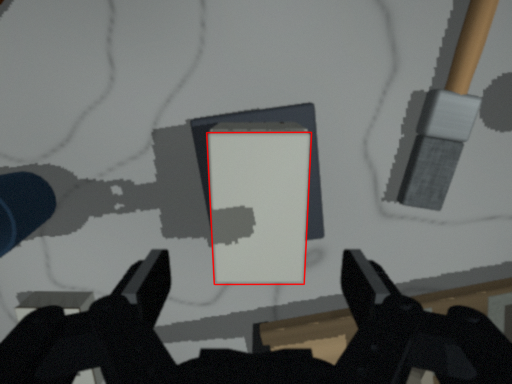

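The mould top stands on the pad exactly on its outline (206–311, 132–284). I'll descend and grip.

Emit:
jog_arm(
  motion=[
    [[-0.2,0.2,17.5],[0,-0.001,0],0.05],
    [[-0.2,0.2,17.5],[0,-0.001,0],0.05],
    [[-0.2,0.2,17.4],[0,-0.001,-0.001],0.05],
    [[-0.1,0.2,17.5],[0,0,0],0.05],
    [[-0.2,0.2,17.4],[-0.001,-0.001,-0.001],0.05],
    [[-0.1,0.2,17.5],[0,0,0],0.05],
    [[0,0,0],[0,0,0],0.1],
    [[0,0,0],[0,0,0],0.15],
  ],
  force=30,
)

```text
t: 42.9
tool_pos: [0.4435, -0.0892, 0.0447]
orientation: [[-0.985, 0.172, 0.001], [0.172, 0.985, -0.001], [-0.001, -0.001, -1.0]]
contact_force: [-0.5, 0.4, -0.0]
opening: 0.0724
```

```bash
python3 - <<'E'
from h import *
avg(2); s=ctrl.read_state(); R=s['orientation']; print(R.round(4).tolist()); print((R.T@(np.array([.443,-.0895,.0435])-s['tool_pos'])*1000).round(1),(Ro.from_matrix(R).inv()*Ro.from_matrix(Rt(-.175))).as_rotvec().round(4))
E
```

```text
F [0.52 0.7  0.  ] sd [0.59 0.39 0.15] open 0.07252 p [ 0.4439 -0.0896  0.0451] t 43.0
[[-0.985, 0.1726, 0.002], [0.1726, 0.985, -0.002], [-0.0023, -0.0016, -1.0]]
[ 0.9 -0.1  1.5] [-0.0016  0.0023  0.0015]
```

Small correction, then grip and lift.

Emit:
jog_arm(
  motion=[
    [[0.9,-0.1,1.5],[-0.002,0.002,0.002],0.18],
    [[0,0,0],[0,0,0],0.2],
    [[0,0,0],[0,0,0],0.22],
    [[0,0,0],[0,0,0],0.23],
    [[0,0,0],[0,0,0],0.26],
    [[0,0,0],[0,0,0],0.26],
    [[0,0,0],[0,0,0],0.26],
    [[0,0,0],[0,0,0],0.26],
  ],
  force=30,
)

```text
t: 44.0
tool_pos: [0.4425, -0.0895, 0.043]
orientation: [[-0.985, 0.175, -0.001], [0.175, 0.985, 0.001], [0.001, 0.001, -1.0]]
contact_force: [-2.0, 1.5, 4.9]
opening: 0.0658
```

```bash
python3 - <<'E'
from h import *
avg(2); s=ctrl.read_state(); R=s['orientation']; print(R.round(4).tolist()); 
E
```

```text
F [-1.71  1.36  5.78] sd [0.11 0.19 0.41] open 0.06573 p [ 0.4425 -0.0895  0.0429] t 44.1
[[-0.9846, 0.175, -0.001], [0.175, 0.9846, 0.001], [0.0012, 0.0008, -1.0]]
```

Emit:
jog_arm(
  motion=[
    [[0,0,-4],[0,0,0],0.26],
    [[0,0,-15],[0,0,0],0.26],
    [[0,0,-30],[0,0,0],0.26],
    [[0,0,-30],[0,0,0],0.26],
    [[0,0,-15],[0,0,0],0.26],
    [[-10,-12,0],[0,0,0],0.26],
    [[-25,-30,0],[0,0,0],0.26],
    [[-30,-35,0],[0,0,0],0.26],
  ],
)

```text
t: 45.1
tool_pos: [0.4929, -0.1777, 0.1352]
orientation: [[-0.985, 0.174, -0.003], [0.174, 0.985, 0.002], [0.003, 0.001, -1.0]]
contact_force: [1.0, 1.2, -4.0]
opening: 0.0662
```

Emit:
jog_arm(
  motion=[
    [[-30,-35,0],[0,0,0],0.26],
    [[-30,-35,0],[0,0,0],0.26],
    [[-25,-30,0],[0,0,0],0.26],
    [[-20,-24,0],[0,0,0],0.26],
    [[-10,-12,0],[0,0,0],0.26],
    [[0,0,0],[0,0,0],0.26],
    [[0,0,0],[0,0,0],0.26],
    [[0,0,0],[0,0,0],0.26],
  ],
)

```text
t: 46.1
tool_pos: [0.582, -0.3301, 0.1358]
orientation: [[-0.985, 0.175, -0.002], [0.175, 0.985, 0.002], [0.002, 0.001, -1.0]]
contact_force: [0.7, 0.5, -3.8]
opening: 0.0657
```

```bash
python3 - <<'E'
from h import *
avg(2); s=ctrl.read_state(); R=s['orientation']; print(R.round(4).tolist()); cam('side','s14'); cam('scene','c14')
print('tool to go at z .075',(R.T@(np.array([.583,-.3305,.075])-s['tool_pos'])*1000).round(1),(Ro.from_matrix(R).inv()*Ro.from_matrix(Rt(-.175))).as_rotvec().round(4))
E
```

```text
F [ 0.03 -0.34 -4.47] sd [0.48 0.39 0.3 ] open 0.06543 p [ 0.5823 -0.3303  0.1363] t 46.2
[[-0.9847, 0.1744, -0.0013], [0.1744, 0.9847, 0.0011], [0.0014, 0.0009, -1.0]]
tool to go at z .075 [-0.8 -0.2 61.3] [ 0.0009 -0.0014 -0.0003]
```

```bash
python3 - <<'E'
from h import *
d=load('w5'); k=600/260
uv=[((x+.5)/k-.5+130,(y+.5)/k-.5+60) for x,y in((90,178),(495,178))]
q=onz(d,uv,.03); print(q.round(4)); a=-.175
X=np.array([np.cos(a),np.sin(a)]); Y=np.array([-X[1],X[0]]); m=q[:,:2]-[.583,-.3305]
print('base frame mm',(m@np.c_[X,Y]*1000).round(1),'yaw',np.arctan2(-(q[1]-q[0])[0],(q[1]-q[0])[1]).round(4))
E
```

```text
[[ 0.5225 -0.3529  0.03  ]
 [ 0.5343 -0.288   0.03  ]]
base frame mm [[-55.6 -32.6]
 [-55.3  33.4]] yaw -0.1797
```

Emit:
jog_arm(
  motion=[
    [[-0.2,-0.2,6],[0.001,-0.001,0],0.26],
    [[0,0,15],[0,0,0],0.26],
    [[0,0,18],[0,0,0],0.26],
    [[0,0,14],[0,0,0],0.26],
    [[0,0,8],[0,0,0],0.26],
    [[0,0,4],[0,0,0],0.26],
    [[0,0,2],[0,0,0],0.26],
    [[0,0,0],[0,0,0],0.26],
  ],
)

```text
t: 47.3
tool_pos: [0.5828, -0.3313, 0.0697]
orientation: [[-0.985, 0.175, 0.0], [0.175, 0.985, -0.001], [-0.0, -0.001, -1.0]]
contact_force: [-0.7, -0.5, -2.8]
opening: 0.0655
```

Emit:
jog_arm(
  motion=[
    [[0,0,1],[0,0,0],0.26],
    [[0,0,1],[0,0,0],0.26],
    [[0,0,1],[0,0,0],0.26],
    [[0,0,1],[0,0,0],0.26],
    [[0,0,1],[0,0,0],0.26],
    [[0,0,1],[0,0,0],0.26],
    [[0,0,0],[0,0,0],0.26],
    [[0,0,0],[0,0,0],0.26],
  ],
)

```text
t: 48.3
tool_pos: [0.5825, -0.3311, 0.0633]
orientation: [[-0.985, 0.175, -0.0], [0.175, 0.985, -0.0], [0.0, -0.0, -1.0]]
contact_force: [-1.1, 0.5, -4.9]
opening: 0.0657
```

```bash
python3 - <<'E'
from h import *
avg(3)
E
```

```text
F [-0.19  0.02 -4.48] sd [0.63 0.22 0.45] open 0.06587 p [ 0.5826 -0.3311  0.0634] t 48.45
```

Emit:
jog_arm(
  motion=[
    [[0,0.5,0.5],[0,0,0],0.26],
    [[0,0,0.5],[0,0,0],0.26],
    [[0,0,0.5],[0,0,0],0.26],
    [[0,0,0.5],[0,0,0],0.26],
    [[0,0,0.4],[0,0,0],0.26],
    [[0,0,0],[0,0,0],0.26],
    [[0,0,0],[0,0,0],0.26],
    [[0,0,0],[0,0,0],0.26],
  ],
)

```text
t: 49.45
tool_pos: [0.5826, -0.3306, 0.061]
orientation: [[-0.985, 0.175, -0.0], [0.175, 0.985, -0.0], [0.0, -0.0, -1.0]]
contact_force: [-1.5, 1.7, -2.5]
opening: 0.0656
```

```bash
python3 - <<'E'
from h import *
avg(3)
E
```

```text
F [-1.04  0.1  -1.43] sd [0.62 0.46 0.15] open 0.06567 p [ 0.5827 -0.3306  0.0611] t 49.6
```

Touching down at the expected seating height (0.061). Release and retreat.

Emit:
jog_arm(
  motion=[
    [[0,0,0.3],[0,0,0],0.25],
    [[0,0,0],[0,0,0],0.235],
    [[0,0,0],[0,0,0],0.22],
    [[0,0,0],[0,0,0],0.15],
    [[0,0,0],[0,0,0],0.06],
    [[0,0,0],[0,0,0],0.06],
    [[0,0,-5],[0,0,0],0.06],
    [[0,0,-20],[0,0,0],0.06],
  ],
)

```text
t: 50.6
tool_pos: [0.5818, -0.3299, 0.0851]
orientation: [[-0.985, 0.175, -0.003], [0.175, 0.985, 0.002], [0.003, 0.001, -1.0]]
contact_force: [0.1, 0.2, -0.0]
opening: 0.0805
```

Emit:
jog_arm(
  motion=[
    [[0,0,-30],[0,0,0],0.06],
    [[0,0,-40],[0,0,0],0.06],
    [[0,0,-40],[0,0,0],0.06],
    [[0,0,-40],[0,0,0],0.06],
    [[0,0,-20],[0,0,0],0.06],
    [[0,0,-5],[0,0,0],0.06],
    [[0,0,0],[0,0,0],0.06],
    [[0,0,0],[0,0,0],0.06],
  ],
)

```text
t: 51.6
tool_pos: [0.582, -0.33, 0.2584]
orientation: [[-0.985, 0.175, -0.003], [0.175, 0.985, 0.002], [0.003, 0.002, -1.0]]
contact_force: [0.0, 0.4, 0.3]
opening: 0.0807
```

```bash
python3 - <<'E'
from h import *
avg(1); w=cam('wrist','w15'); d=cam('side','s15'); sc=cam('scene','c15')
def box(im,d,c,a,l,w,zs,col):
  X=np.array([np.cos(a),np.sin(a)]);Y=np.array([-X[1],X[0]])
  for z in zs:
    q=np.array([[*(np.array(c)+X*i*l+Y*j*w),z] for i,j in((1,1),(1,-1),(-1,-1),(-1,1))]); cv2.polylines(im,[(proj(d,q)*16).round().astype(int)],True,col,1,cv2.LINE_AA,4)
crops=[]
for dd,(x,y) in((w,(190,90)),(d,(225,185))):
  im=cv2.resize(dd['image'],None,fx=1,fy=1).copy(); box(im,dd,(.583,-.3305),-.176,.055,.033,(.11,.03),(0,0,255)); crops.append(cv2.resize(im[y:y+100,x:x+133],(400,300),interpolation=cv2.INTER_CUBIC))
im=d['image'].copy(); crops.append(cv2.resize(im[80:180,225:358],(400,300),interpolation=cv2.INTER_CUBIC))
im=sc['image'].copy(); crops.append(cv2.resize(im[245:345,254:387],(400,300),interpolation=cv2.INTER_CUBIC))
cv2.imwrite('pics/v12.png',np.vstack([np.hstack(crops[:2]),np.hstack(crops[2:])]))
E
```

```text
F [0.17 0.44 0.3 ] sd [0. 0. 0.] open 0.08003 p [ 0.582  -0.3301  0.2585] t 51.65
```

View pics/v12.png

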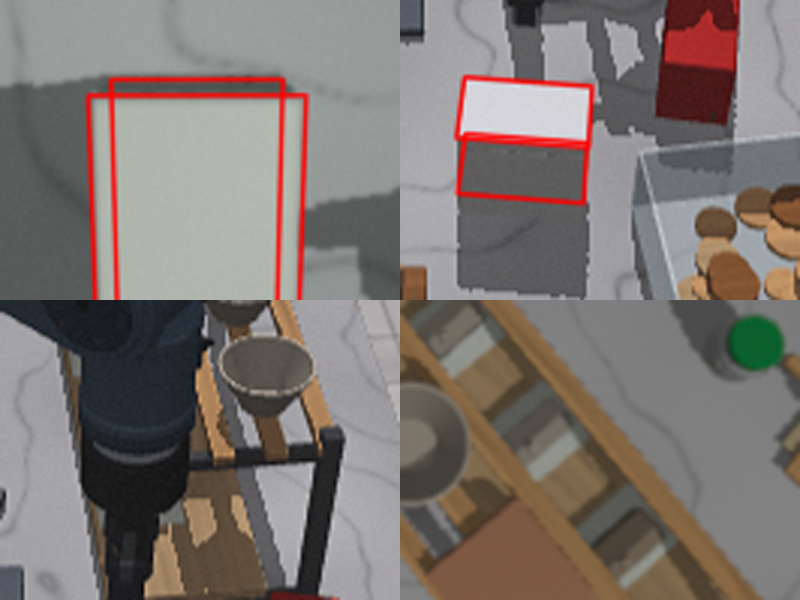

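The closed mould's top face fits the outline for z = 0.11 in both the wrist and side views. The scene crop shows the brown house on the third square at (625,550), in line with its neighbours. I'll hand in.

```bash
python3 -c "
from h import *
print(ctrl.finish_job())"
```

```text
the job is handed in; nothing more can be done
None
```

The job is handed in at about t = 52 s of the 72 s allowed. The controller gives no verdict, so what follows rests on my own checks.

**What I did:**
- **Upper half off:** I lifted it straight up and stood it on the foam pad.
- **House:** I gripped it at just the closure that carried it, with the tool leaning 36°. I carried it under the shelf to the empty far (+y) square and set it down with about 5 N upward on the tool (about 6 N on the house, limit 12 N).
- **Upper half back:** I put it back on the lower half and it touched down within about 0.3 mm of the predicted height.

**Last checks:**
- **House:** a close wrist picture after release matched the expected outline on the square: centred, upright and square with its neighbours.
- **Mould:** the closed top face fits the outline for 0.11 m height in both the wrist and side views.
- **Contact:** the tool force after release is near zero.

**What failed or disagreed:**
- **First grasp:** the first lean of 40° ran joint 6 into its limit, so I regrasped at 36°.
- **Mould top lift test:** while calibrating the light grip, I let it slip back about 3 mm onto its seat.
- **Grip force:** the gripper does not report its force, so the grip on the house was only inferred from the lift tests.
- **House slip check:** part of the house image (the gable patch) shifted by up to 5 px, with poorer matches. I took this as lighting, since the door patch stayed within 1 px.
- **Final side view:** the arm hid the house there, so its last view is from the scene camera.

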